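# Load a three-bay engraving fixture and lock it

## Task

Load the engraving fixture: set every brass casting that lies on the bench into a bay of its own, slotted end over the bay's pin, and feel that it is pressed fully down against the sprung plunger before you bring that bay's hinged leaf down over it. When all three leaves are shut (an empty bay's leaf too), press the steel lock bar down past the sprung jaws until it is home in both fork clips, lying across the lugs of the leaves. Leave the blower, the tape roll and the calliper where they are.

Things in the scene. Friction and masses are not known exactly. Their poses are not given: they have to be found in the camera images.
- fixture: the engraving fixture, fixed on the bench: grey base plate 152 x 208 x 14 mm, three pockets (bays) in a row, a hinged steel leaf behind each, two fork clips in front. Origin: centre of its underside; x points to the hinge side, away from the robot, y along the row, z up. Bay centres: x = 0, y = +66, 0, -66 mm. Pockets 74.5 (x) by 57 (y) mm, floor at z = 14, walls up to z = 21 mm, bevelled inside
- nest_1 (a point): centre of the floor of bay 1 (at the fixture's +y end), 14 mm above the bench, axes as the fixture's. A fixed steel pin, 8 mm thick, tapered above, top at z = 21.5 mm of the fixture, stands 31 mm towards +x from here; it enters the casting's slot
- nest_2 (a point): centre of the floor of bay 2 (the middle one), 14 mm above the bench, axes as the fixture's. A fixed steel pin, 8 mm thick, tapered above, top at z = 21.5 mm of the fixture, stands 31 mm towards +x from here; it enters the casting's slot
- nest_3 (a point): centre of the floor of bay 3 (at the -y end), 14 mm above the bench, axes as the fixture's. A fixed steel pin, 8 mm thick, tapered above, top at z = 21.5 mm of the fixture, stands 31 mm towards +x from here; it enters the casting's slot
- plunger_1_tip (a point): tip of bay 1's sprung wedge plunger in the front (-x) wall, 33 mm from the bay's centre, 1 mm above its floor; 10 mm wide, 4 mm inside the pocket, sloped on top; slides back as a casting is pushed down past it. A casting merely laid in rests on it, front end 3 to 6 mm high, and needs about 5 to 9 N there (8 to 18 N at its middle) to snap down; then it stays
- plunger_2_tip (a point): tip of bay 2's sprung wedge plunger in the front (-x) wall, 33 mm from the bay's centre, 1 mm above its floor; 10 mm wide, 4 mm inside the pocket, sloped on top; slides back as a casting is pushed down past it. A casting merely laid in rests on it, front end 3 to 6 mm high, and needs about 5 to 9 N there (8 to 18 N at its middle) to snap down; then it stays
- plunger_3_tip (a point): tip of bay 3's sprung wedge plunger in the front (-x) wall, 33 mm from the bay's centre, 1 mm above its floor; 10 mm wide, 4 mm inside the pocket, sloped on top; slides back as a casting is pushed down past it. A casting merely laid in rests on it, front end 3 to 6 mm high, and needs about 5 to 9 N there (8 to 18 N at its middle) to snap down; then it stays
- leaf_1 (a joint): hinge angle of bay 1's leaf, rad: 0 is shut, flat over the bay; starts at 1.5 to 1.75 (lugs 0.15 m above the bench), stop at 1.8; a stiff hinge (0.13 Nm friction), stays where left. Hinge axis along the fixture's y at x = +50, z = 25.4 mm
- leaf_2 (a joint): hinge angle of bay 2's leaf, rad: 0 is shut, flat over the bay; starts at 1.5 to 1.75 (lugs 0.15 m above the bench), stop at 1.8; a stiff hinge (0.13 Nm friction), stays where left. Hinge axis along the fixture's y at x = +50, z = 25.4 mm
- leaf_3 (a joint): hinge angle of bay 3's leaf, rad: 0 is shut, flat over the bay; starts at 1.5 to 1.75 (lugs 0.15 m above the bench), stop at 1.8; a stiff hinge (0.13 Nm friction), stays where left. Hinge axis along the fixture's y at x = +50, z = 25.4 mm
- leaf_1_front (a point): middle of the front rail of bay 1's leaf, on the face that is its top when shut (z = 28.4 mm), 89 mm from the hinge axis. The leaf: steel frame 60 mm wide, 6 mm thick, window 38 mm wide from 22 to 82 mm off the hinge axis (the casting's raised face comes through), front rail to 96, then two lugs 10 mm wide, 34 mm apart, to 128 mm
- leaf_2_front (a point): middle of the front rail of bay 2's leaf, on the face that is its top when shut (z = 28.4 mm), 89 mm from the hinge axis. The leaf: steel frame 60 mm wide, 6 mm thick, window 38 mm wide from 22 to 82 mm off the hinge axis (the casting's raised face comes through), front rail to 96, then two lugs 10 mm wide, 34 mm apart, to 128 mm
- leaf_3_front (a point): middle of the front rail of bay 3's leaf, on the face that is its top when shut (z = 28.4 mm), 89 mm from the hinge axis. The leaf: steel frame 60 mm wide, 6 mm thick, window 38 mm wide from 22 to 82 mm off the hinge axis (the casting's raised face comes through), front rail to 96, then two lugs 10 mm wide, 34 mm apart, to 128 mm
- casting_1: brass casting (one of two or three alike, 0.25 kg): flange 72 (x) by 54 (y) by 8 mm, open slot 11 mm wide, 14 mm deep in the middle of its +x end; on it a raised oblong face with upright sides, x = -24 to +20, 30 mm wide in y, top at z = 32 mm, to grip by. Origin: centre of the flange's underside, z up. Fully seated: flat on the pocket floor, top 46 mm above the bench
- casting_2: brass casting (one of two or three alike, 0.25 kg): flange 72 (x) by 54 (y) by 8 mm, open slot 11 mm wide, 14 mm deep in the middle of its +x end; on it a raised oblong face with upright sides, x = -24 to +20, 30 mm wide in y, top at z = 32 mm, to grip by. Origin: centre of the flange's underside, z up. Fully seated: flat on the pocket floor, top 46 mm above the bench
- casting_3: brass casting (one of two or three alike, 0.25 kg): flange 72 (x) by 54 (y) by 8 mm, open slot 11 mm wide, 14 mm deep in the middle of its +x end; on it a raised oblong face with upright sides, x = -24 to +20, 30 mm wide in y, top at z = 32 mm, to grip by. Origin: centre of the flange's underside, z up. Fully seated: flat on the pocket floor, top 46 mm above the bench
- lock_bar: the lock bar: round steel bar 12 mm thick with square ends 18 mm across and 11 mm long, 220 mm over all, 0.18 kg, lying on the bench on its square ends. Origin: its middle, on its axis, 9 mm above the bench; y along the bar. Mind the fixed microscope in front of it (up to 0.25 m high at x 0.20 to 0.35, y -0.18 to 0) and the fixed lamp arm behind the fixture (x over 0.65)
- bar_seat (a point): where the middle of the lock bar's axis lies when home, axes as the fixture's: fixture x = -68, y = 0, z = 36 mm. The bar lies along the fixture's y, 1.6 mm above the lugs, its square ends outside the outer lugs (free to lie 7 mm off along y). Between the middle leaf's lugs fingers have room beside and below the bar
- jaw_left (a joint): angle of the sprung jaw of the fork clip at fixture y = +33 mm, rad: 0 closed over the slot, about 0.15 while the bar passes, springs back. Clip 8 mm thick (y): saddle at z = 30 mm, fixed tine in front of the bar and the jaw behind it both up to z = 57, bevelled; the jaw has a sloped nose over the slot; some 4 to 8 N a clip pushes the bar down past it
- jaw_right (a joint): angle of the sprung jaw of the fork clip at fixture y = -33 mm, rad: 0 closed over the slot, about 0.15 while the bar passes, springs back. Clip 8 mm thick (y): saddle at z = 30 mm, fixed tine in front of the bar and the jaw behind it both up to z = 57, bevelled; the jaw has a sloped nose over the slot; some 4 to 8 N a clip pushes the bar down past it
- blower: red rubber dust blower standing upright, 51 mm across and 88 mm high; bystander, to be left alone. Origin: middle of its underside
- tape: roll of masking tape lying flat, 60 mm across and 12 mm high; bystander, to be left alone. Origin: middle of its underside
- calliper: small steel calliper lying flat, 45 x 150 x 6 mm; bystander, to be left alone. Origin: middle of its underside

How it is judged:
By the outcome, as a careful person would: the job done as asked, in the order asked, and still so for the second after the job is handed in, with the robot touching nothing.
Of casting_1, casting_2, casting_3 only 2 to 3 are there at a start; the rules pass over those that are not, and their reading is None.
At some moment in a run one of casting_1, casting_2, casting_3, lock_bar may be knocked a few centimetres aside while the robot is not near it.
Once in a run the grip may slacken for a moment while it holds something.
It also fails if it takes over 210 s, if anything falls off the work surface, if the arm or the gripper's body presses on something with over 40 N, if the wrist force passes 120 N, or if a joint passes its speed limit or range.

## Robot

A 6-joint arm with a two-finger parallel gripper is mounted at the origin on a cart in front of the work surface, level with it; the furniture and walls round the work are solid. World frame = base frame: x ahead of the robot, y to its left, z up, the work surface at z = 0. Lengths are in mm, angles in rad, forces in N, time in s.
With the tool pointing down it reaches from about 275 to 1000 mm from the base axis. Payload 8.4 kg.
Tool frame: the origin (TCP) lies at the centre of the arm's flange, where the gripper is bolted on; the fingertips stand 173 mm ahead of it and the grasp point (between the pads) lies 155 mm ahead of it (tcp_to_tips is the distance from the TCP to the fingertips, in mm); z points along the fingers, x is the direction in which the jaws open and shut, and the axes are right-handed (so a half turn about z gives the same grasp; the last joint's range is limited). The gripper opens to 85 mm and grips with 20 to 120 N. Pads are 22 mm wide; open, the fingers measure 114 mm over their backs; the gripper's body (76 mm by 85 mm) begins 54 mm behind the grasp point. The pads swing forward as they close: fully open they stand 13 mm farther back than shut.
Start: joints at [1.122, 0.353, 1.633, -0, 1.155, -0.002], TCP at [270.051, 563.651, 404.681] pointing down, gripper open.
Joint ranges: [-2.63, 2.63], [-0.92, 2.1], [0.06, 2.66], [-1.3, 4.44], [0, 2.69], [-3.02, 3.02]. Speed limits (rad/s): [2.22, 2.22, 2.79, 3.14, 3.14, 3.14].

## Interface

Orientations are given as [roll, pitch, yaw] about the fixed x, y, z axes, in that order (R = Rz(yaw) Ry(pitch) Rx(roll)).
In Python, from rig import sense, grab_frame, camera_info, sign_off, tcp_to_tips gives the robot as it stands.
- The arm moves only by the shell command python3 -m creep 'ROWS' [FORCE]. ROWS is text: rows parted by semicolons, each of 5 numbers parted by spaces: the opening in per cent of the stroke, from 0 (shut) to 100 (fully open), then the shift along the tool's x, y, z in cm, then the turn about the tool's z in degrees. In form: fingers tx ty tz roll; .... A call has 1 to 20 rows; each row is the pose to reach, as a shift and turn from the pose measured when the call began, along the tool's axes at that moment; what a row does not reach only later rows make up. A row lasts 1/10 s, in which the tool goes at most 50 mm and 8.59 degrees, less where a joint would pass 70% of its speed; a pose out of reach is approached as far as the arm can. A call with a gripper value outside its range is refused whole. The fingers move at their own pace and stop on an object; FORCE is the grip in N (left out, the last holds). Time passes only in rows, so rows that repeat a pose let the fingers close. It gives the time, the measured TCP pose, the force and the opening at its end, in the units of the state.
- sense(): the state, without advancing time (a new reading comes with each control period).
- grab_frame(name): name is "scene" or "top" or "wrist"; returns (picture, depth): 480x640x3 uint8, blue, green, red; 480x640 float32, mm along the optical axis (not along the pixel's ray), 0 where there is no reading.
- camera_info(name): a dict with "vertical_fov" (degrees; the focal length in pixels is half the picture's height over the tangent of half this angle, whatever the lens; pixels are square), "cx", "cy" (the principal point, pixels), "world_to_cam" (4x4, takes a point from world to camera coordinates). Camera axes: x right, y down, z forward; pixel columns grow to the right and rows downward; lengths in mm; the calibration is good to about 2 mm. A picture is of the moment at which its call begins: read the wrist's pose just before it. camera_info takes no time and is no camera call; for the wrist camera it gives the pose at the moment of the call.
- sign_off(): hands the job in, once; it reports no verdict.
The state is a dict: "clock": time; "qpos": joint angles; "qvel": joint speeds; "joint_efforts": joint torques, N m; "eef_pos": TCP position; "tcp_rot": TCP orientation; "contact_force": force on the tool from outside, world axes, zero at the start; "wrist_torque": the same for the moment, N m; "opening": opening from 0.0 (shut) to 1.0 (fully open).
Only numpy, scipy, OpenCV 4.12 (cv2) and the standard library are available. Lean on these libraries where they do the work, as an engineer would, in place of code of your own. Each camera call takes 0.05 s, during which the arm holds its last target.

## Working session

There is one attempt and no reset: what is moved stays moved. The work goes in short steps, Python scripts to look and compute and a shell command to move; the robot and the scene stay as the last step left them, time stands still between calls to the robot, and variables do not carry over. Pictures are saved under pics/ and viewed, and the job is handed in when it is done.

```bash
ls; mkdir -p pics
python3 - <<'E'
from rig import sense, grab_frame, camera_info, tcp_to_tips
import cv2,numpy as np
s=sense();print(s,tcp_to_tips)
for n in("scene","top","wrist"):
    i=camera_info(n);print(n,i)
    p,d=grab_frame(n);cv2.imwrite(f"pics/{n}0.png",p);np.save(f"pics/{n}0.npy",d)
E
```

```text
pics
{'clock': 0.0, 'qpos': array([ 1.12159975e+00,  3.53648464e-01,  1.63416836e+00,  2.34508052e-05,
        1.15517458e+00, -2.39555298e-03]), 'qvel': array([ 0.00124615, -0.00255364, -0.00044358,  0.00062082, -0.00037636,
       -0.00107787]), 'joint_efforts': array([ 2.15641594e-03, -6.05253482e+01, -3.42069983e+01,  2.87389375e-04,
        9.24184278e-03,  6.44968145e-05]), 'eef_pos': array([269.93942474, 563.42796232, 403.94666094]), 'tcp_rot': array([-3.14156786e+00,  1.39869689e-03,  1.12398584e+00]), 'contact_force': array([-0.07595534, -0.67480333, -0.59381935]), 'wrist_torque': array([ 0.00062001,  0.03210687, -0.0115608 ]), 'opening': 1.002472223243548} 173.4
scene {'vertical_fov': 51.60271347143156, 'cx': 314.91688765120693, 'cy': 236.14926369652432, 'world_to_cam': array([[ 8.95081499e-01, -4.45820055e-01,  8.57832287e-03,
        -4.08017016e+02],
       [-1.72853015e-01, -3.64645720e-01, -9.14961930e-01,
         2.01455408e+02],
       [ 4.11036427e-01,  8.17482708e-01, -4.03448978e-01,
         5.78743483e+02],
       [ 0.00000000e+00,  0.00000000e+00,  0.00000000e
[... 233 characters left out ...]
[-9.83866388e-01,  1.33033193e-02, -1.78409506e-01,
         5.43691303e+02],
       [ 1.78577919e-01,  1.27702823e-02, -9.83842897e-01,
         9.10756998e+02],
       [ 0.00000000e+00,  0.00000000e+00,  0.00000000e+00,
         1.00000000e+00]])}
wrist {'vertical_fov': 63.58960783538654, 'cx': 318.6330243434545, 'cy': 241.79095565831744, 'world_to_cam': array([[ 4.31909211e-01,  9.01917018e-01, -3.55564506e-04,
        -6.24664105e+02],
       [ 8.55919411e-01, -4.09757562e-01,  3.15437320e-01,
        -4.13840816e+01],
       [ 2.84352592e-01, -1.36544618e-01, -9.48946348e-01,
         3.79118798e+02],
       [ 0.00000000e+00,  0.00000000e+00,  0.00000000e+00,
         1.00000000e+00]])}
```

View pics/top0.png

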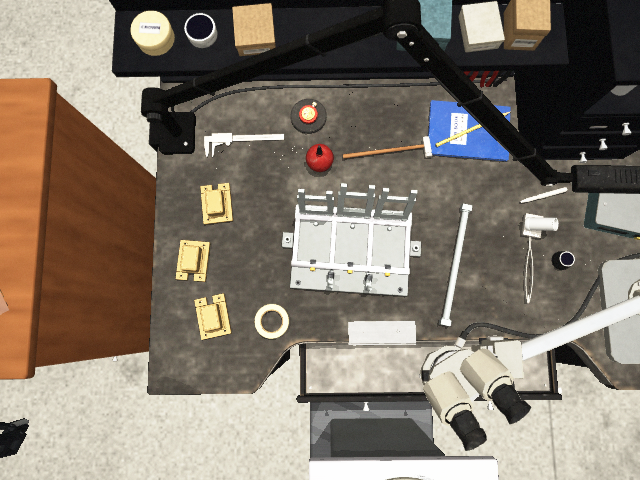

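View pics/scene0.png

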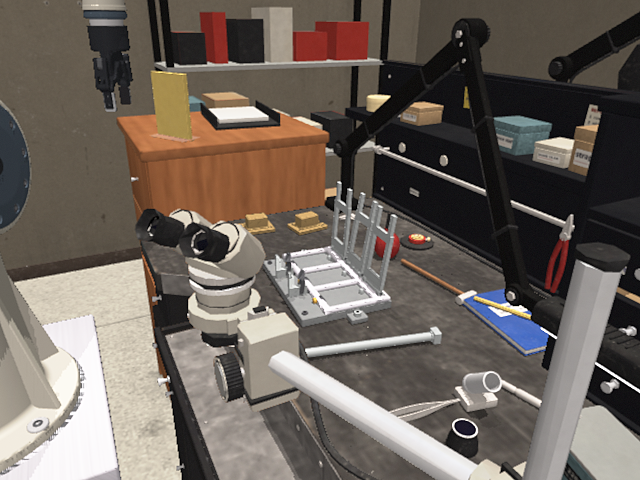

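View pics/wrist0.png

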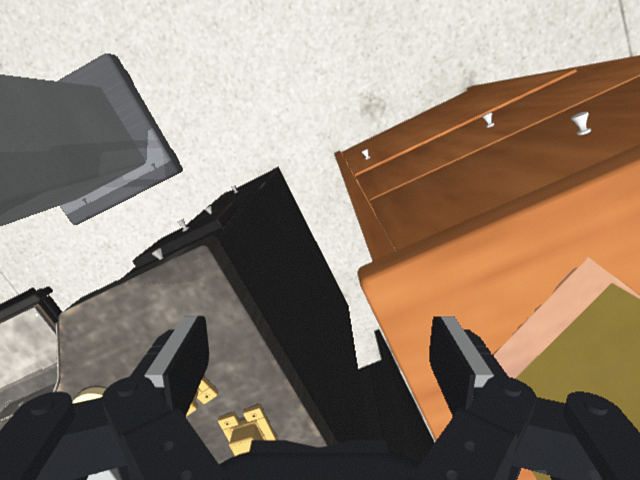

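```bash
cat > h.py <<'E'
import numpy as np,cv2,os
from rig import sense,grab_frame,camera_info
def K(i):
    f=240/np.tan(np.radians(i["vertical_fov"])/2); return f,i["cx"],i["cy"]
def cloud(d,i):
    f,cx,cy=K(i); v,u=np.mgrid[0:480,0:640]
    P=np.stack([(u-cx)/f*d,(v-cy)/f*d,d],-1)
    T=i["world_to_cam"]; W=(P-T[:3,3])@T[:3,:3]
    W[d==0]=np.nan
    return W
def plane(uv,i,z):
    f,cx,cy=K(i); uv=np.atleast_2d(uv).astype(float)
    T=i["world_to_cam"]; R=T[:3,:3]; c=-R.T@T[:3,3]
    r=np.c_[(uv[:,0]-cx)/f,(uv[:,1]-cy)/f,np.ones(len(uv))]@R
    t=(z-c[2])/r[:,2]
    return c+r*t[:,None]
def proj(P,i):
    f,cx,cy=K(i); T=i["world_to_cam"]; q=np.atleast_2d(P)@T[:3,:3].T+T[:3,3]
    return np.c_[q[:,0]/q[:,2]*f+cx,q[:,1]/q[:,2]*f+cy]
def shot(n,name):
    i=camera_info(n); p,d=grab_frame(n); cv2.imwrite(f"pics/{name}.png",p); return p,d,i
def brass(p):
    hsv=cv2.cvtColor(p,cv2.COLOR_BGR2HSV)
    return cv2.inRange(hsv,(14,60,60),(34,255,255))
def rect(xy):
    (c,s,a)=cv2.minAreaRect(xy.astype(np.float32)); return np.round(c,1),np.round(s,1),round(a,1)
def tool(dx,dy):
    "world displacement mm -> tool cm; tool down"
    y=sense()["tcp_rot"][2]; return np.round([(np.cos(y)*dx+np.sin(y)*dy)/10,(np.sin(y)*dx-np.cos(y)*dy)/10],2)
E
python3 - <<'E'
from h import *
p=cv2.imread("pics/top0.png");d=np.load("pics/top0.npy");i=camera_info("top")
W=cloud(d,i)
m=brass(p); n,l,st,c=cv2.connectedComponentsWithStats(m)
for k in range(1,n):
    if st[k,4]>300:
        w=W[l==k]; print(c[k].round(),st[k,4],np.nanpercentile(w[:,2],[5,50,95]).round(1))
        t=w[(w[:,2]>29)]; print(' top',len(t),rect(t[:,:2]) if len(t)>5 else '', t.mean(0).round(1))
        t=w[(w[:,2]<12)]; print(' fl',len(t),rect(t[:,:2]))
for uv in [(465,208),(446,322)]:
    print(W[uv[1]-3:uv[1]+4,uv[0]-4:uv[0]+5].reshape(-1,3).mean(0))
cv2.imwrite("pics/t0a.png",cv2.resize(p[170:350,160:310],None,fx=4,fy=4,interpolation=cv2.INTER_CUBIC)[:, :600])
cv2.imwrite("pics/t0b.png",cv2.resize(p[170:330,270:480],None,fx=3.7,fy=3.7,interpolation=cv2.INTER_CUBIC))
E
```

```text
[526.  22.] 1978 [238.9 290.5 293.9]
 top 1971 (array([ 809.7, -174.6]), array([70.1, 91.9]), 77.8) [ 788.8 -158.6  278.7]
 fl 0 (array([0., 0.]), array([0., 0.]), 0.0)
[253.  27.] 1860 [250.6 266.2 268.4]
 top 1853 (array([809.8, 228.5]), array([83.4, 61.5]), 4.8) [796.7 225.6 264.3]
 fl 0 (array([0., 0.]), array([0., 0.]), 0.0)
[159.  43.] 498 [233.4 250.8 262.6]
 top 495 (array([801. , 372.7]), array([58.5, 63.6]), 43.9) [782.8 364.8 249.6]
 fl 0 (array([0., 0.]), array([0., 0.]), 0.0)
[216. 204.] 1183 [ 3.1 10.1 34. ]
 top 380 (array([595.5, 324.8]), array([43.7, 29.8]), 7.2) [594.9 324.4  32.4]
 fl 694 (array([599. , 326.1]), array([76. , 56.5]), 6.0)
[193. 260.] 1237 [ 1.8 10.  34.3]
 top 407 (array([494.8, 364.6]), array([30.4, 44. ]), 85.3) [494.3 364.4  32.6]
 fl 729 (array([494.1, 366.5]), array([58.2, 75.2]), 84.4)
[213. 317.] 1288 [ 3.8  9.9 34.2]
 top 428 (array([391.4, 326.9]), array([43.6, 30.1]), 11.7) [391.5 326.4  32.4]
 fl 767 (array([394. , 328.4]), array([74.1, 56.7]), 11.6)
[ 579.923931   -125.68463249   15.94939173]
[378.53435441 -80.89920724  17.49674767]
```

View pics/t0a.png

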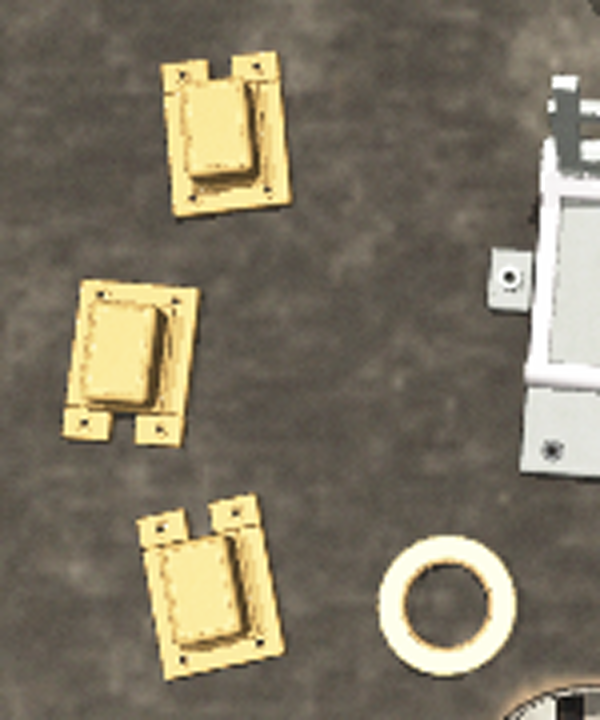

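View pics/t0b.png

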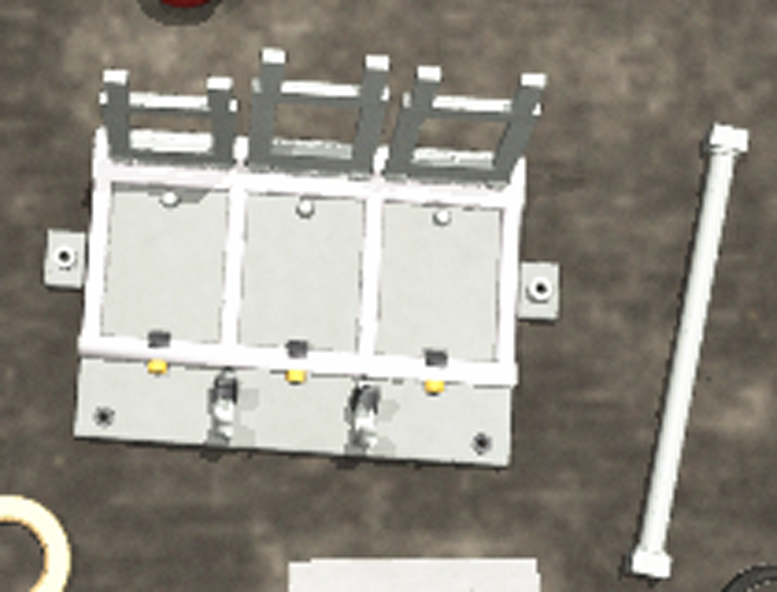

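Run:
```python
from h import *
p=cv2.imread("pics/top0.png");d=np.load("pics/top0.npy");i=camera_info("top")
W=cloud(d,i)
z=lambda uv:(uv[0]/3.7+270-.5+.13,uv[1]/3.7+170-.5+.13)
pins=plane([z(a) for a in [(170,199),(306,208),(443,217)]],i,21.5);print(pins.round(1))
v=pins[0]-pins[2];yaw=np.arctan2(-v[0],v[1]);print('yaw',np.degrees(yaw),np.linalg.norm(v))
# plate corners front z=14, walls corners
c=plane([z(a) for a in [(75,437),(508,466)]],i,14);print(c.round(1)); v=c[0]-c[1];print(np.degrees(np.arctan2(-v[0],v[1])),np.linalg.norm(v))
R=np.array([[np.cos(yaw),-np.sin(yaw)],[np.sin(yaw),np.cos(yaw)]])
print('from pins',pins[1,:2]-R@[31,0], 'from corners',c.mean(0)[:2]+R@[76,0])
# leaf angle: points tall
F=(W[...,:2]-(pins[1,:2]-R@[31,0]))@R
for b,y in ((1,66),(2,0),(3,-66)):
    m=(abs(F[...,1]-y)<32)&(W[...,2]>60)&(W[...,2]<160)&(F[...,0]>20)&(F[...,0]<110)
    x=F[m][:,0];zz=W[m][:,2]; print(b,m.sum(),np.degrees(np.median(np.arctan2(zz-25.4,50-x)))*np.pi/180, zz.max())
```

```text
[[554.4 143.1  21.5]
 [549.1  77.6  21.5]
 [543.8  11.9  21.5]]
yaw -4.612429465769426 131.6111313704298
[[441.  189.6  14. ]
 [424.9 -15.7  14. ]]
-4.487962726497743 205.9660190809572
from pins [518.17395316  80.08839809] from corners [508.72930259  80.84000107]
1 392 1.6058111679736475 156.8483787118091
2 475 1.7142235972811681 154.98953465001665
3 481 1.688269905865079 154.75703412252895
```

Run:
```python
from h import *
d=np.load("pics/top0.npy");i=camera_info("top")
W=cloud(d,i)
yaw=np.radians(-4.55);R=np.array([[np.cos(yaw),-np.sin(yaw)],[np.sin(yaw),np.cos(yaw)]])
F=(W[...,:2]-[518,80])@R
for y0 in (0,15,50,-50):
  m=(abs(F[...,1]-y0)<1.2)&(F[...,0]>-100)&(F[...,0]<60)
  q=np.c_[F[m][:,0],W[m][:,2]];q=q[q[:,0].argsort()];print(y0,[(round(a),round(b)) for a,b in q][::1])
```

```text
0 [(-99, 3), (-99, 2), (-97, -2), (-96, -2), (-94, -1), (-92, 1), (-90, 1), (-89, 0), (-87, 1), (-85, 1), (-84, 14), (-84, 12), (-83, 16), (-83, 17), (-81, 17), (-81, 16), (-79, 14), (-79, 15), (-77, 13), (-77, 12), (-75, 14), (-75, 12), (-73, 13), (-72, 10), (-70, 14), (-68, 16), (-67, 17), (-65, 13), (-63, 12), (-61, 15), (-59, 12), (-58, 12), (-56, 16), (-56, 13), (-54, 15), (-54, 13), (-52, 14), (-52, 13), (-52, 22), (-51, 21), (-50, 22), (-48, 23), (-46, 21), (-44, 18), (-42, 16), (-41, 22), (-39, 20), (-37, 19), (-35, 20), (-33, 17), (-31, 12), (-29, 14), (-27, 12), (-26, 15), (-26, 16), (-24, 15), (-24, 11), (-22, 15), (-22, 12), (-20, 14), (-20, 12), (-18, 13), (-18, 13), (-17, 13), (-15, 13), (-13, 14), (-11, 13), (-9, 14), (-7, 12), (-6, 14), (-4, 13), (-3, 15), (-1, 17), (1, 15), (3, 13), (5, 14), (7, 15), (7, 14), (8, 15), (9, 13), (10, 17), (10, 14), (12, 15), (12, 13), (14, 14), (15, 10), (16, 15), (16, 11), (18, 13), (20, 10), (21, 18), (23, 15), (25, 16), (27, 15), (28, 16), (29, 23), (29, 20), (31, 23), (31, 20), (32, 23), (33, 22), (35, 21), (35, 19), (38, 15), (38,
[... 3446 characters left out ...]
), (-24, 15), (-24, 11), (-22, 13), (-22, 11), (-20, 14), (-20, 12), (-19, 14), (-17, 15), (-15, 14), (-14, 16), (-13, 10), (-12, 15), (-10, 15), (-8, 11), (-6, 14), (-4, 13), (-2, 12), (-1, 15), (1, 12), (2, 17), (4, 15), (5, 14), (7, 13), (7, 14), (8, 14), (10, 15), (10, 13), (11, 17), (12, 15), (14, 15), (14, 15), (16, 13), (16, 11), (17, 17), (19, 16), (22, 10), (22, 16), (24, 15), (27, 13), (28, 14), (30, 15), (32, 15), (33, 16), (35, 17), (37, 15), (38, 20), (39, 17), (39, 23), (40, 18), (42, 19), (43, 23), (45, 23), (47, 23), (47, 30), (47, 30), (49, 31), (49, 27), (50, 36), (50, 43), (51, 48), (51, 47), (52, 48), (52, 48), (54, 49), (54, 49), (56, 46), (57, 45), (59, 112), (60, 109)]
```

Run:
```python
from h import *
i=camera_info("wrist");T=i["world_to_cam"];c=-T[:3,:3].T@T[:3,3];s=sense();print(c,c-s['eef_pos'],tool(*(c-s['eef_pos'])[:2]))
# view target: yaw 85.5 tool y=(+x). 
print(tool(420-270,80-563.4), K(i))
print('to A',tool(594-270,325-563.4))
```

```text
[197.4343906  598.24202635 372.68922306] [-72.54549387  34.75462622 -31.43258243] [-0.   -8.04]
[-37.11  34.41] (np.float64(387.1587672898184), 318.6330243434545, 241.79095565831744)
to A [-7.5  39.52]
```

```bash
python3 - <<'E'
from h import *
print(tool(465-270,80-563.4))
E
python3 -m creep '100 -10 9.9 0 -7; 100 -20 19.5 0 -14; 100 -30 30 0 -21; 100 -35.2 38.4 0 -21; 100 -35.2 38.4 0 -21;100 -35.2 38.4 0 -21;100 -35.2 38.4 0 -21;100 -35.2 38.4 0 -21;100 -35.2 38.4 0 -21;100 -35.2 38.4 0 -21;100 -35.2 38.4 0 -21;100 -35.2 38.4 0 -21;100 -35.2 38.4 0 -21;100 -35.2 38.4 0 -21;100 -35.2 38.4 0 -21'
```

```text
[-35.17  38.47]
clock: 1.65
eef_pos: [463.8, 81.2, 404.4]
tcp_rot: [-3.141, 0.001, 1.492]
contact_force: [-0.8, 0.1, -0.8]
opening: 0.999
```

Run:
```python
from h import *
p,d,i=shot("wrist","w1");np.save("pics/w1.npy",d)
import pickle;pickle.dump(i,open("pics/w1.pkl","wb"));print(sense()['eef_pos'],sense()['tcp_rot'])
```

```text
[463.83569746  81.10251655 404.46981636] [-3.14104807e+00  9.41947367e-04  1.49221835e+00]
```

View pics/w1.png

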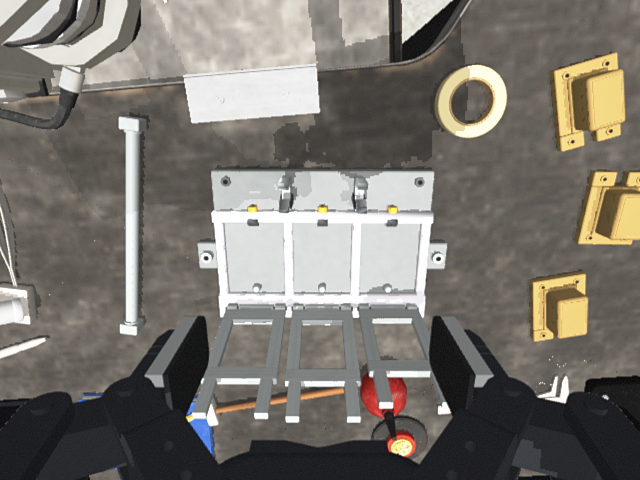

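Run:
```python
import cv2
p=cv2.imread("pics/w1.png")
cv2.imwrite("pics/w1a.png",cv2.resize(p[160:310,200:450],None,fx=3.2,fy=3.2,interpolation=cv2.INTER_CUBIC))
cv2.imwrite("pics/w1b.png",cv2.resize(p[50:350,520:640],None,fx=2,fy=2,interpolation=cv2.INTER_CUBIC))
```

```text
(no output)
```

View pics/w1a.png

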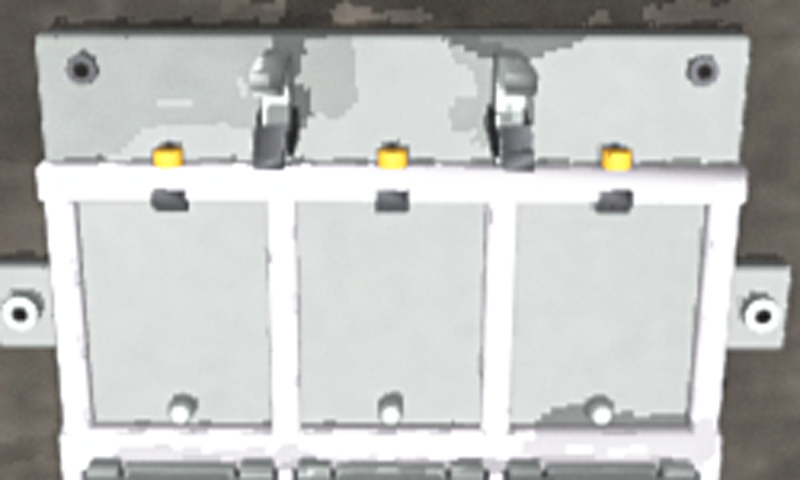

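View pics/w1b.png

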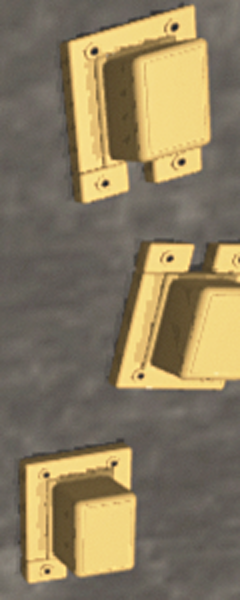

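Run:
```python
from h import *
import pickle
i=pickle.load(open("pics/w1.pkl","rb"))
z=lambda uv:((uv[0]+.5)/3.2+200-.5,(uv[1]+.5)/3.2+160-.5)
def sh(n,pts,zz): 
    w=plane([z(a) for a in pts],i,zz); v=w[-1]-w[0]; print(n,w[:,:2].round(1).tolist(),'yaw',np.degrees(np.arctan2(-v[0],v[1])).round(2),np.linalg.norm(v).round(1));return w
pn=sh('pins',[(180,412),(391,411.5),(600,411)],21.5)
sh('floor front L/R bay3..1',[(78,203),(268,203),(299,203),(482,203),(516,203),(707,203)],14)
sh('plate front',[(37,36),(747,37)],14)
sh('pocket back edge floor',[(93,423),(270,424),(302,424),(483,424),(512,424),(692,424)],14)
sh('plunger face',[(170,205),(392,204),(613,205)],16)
sh('clips tine top',[(270,62),(514,62)],57)
yaw=np.radians(-4.5);R=np.array([[np.cos(yaw),-np.sin(yaw)],[np.sin(yaw),np.cos(yaw)]])
print('c',pn[1,:2]-R@[31,0])
```

```text
pins [[543.8, 11.9], [548.8, 77.5], [553.7, 142.3]] yaw -4.35 130.8
floor front L/R bay3..1 [[476.4, -11.3], [480.9, 45.6], [481.6, 54.9], [485.9, 109.7], [486.7, 119.9], [491.2, 177.1]] yaw -4.5 189.1
plate front [[426.1, -15.4], [442.4, 188.4]] yaw -4.58 204.4
pocket back edge floor [[548.9, -17.9], [553.7, 38.4], [554.5, 48.6], [559.0, 106.2], [559.7, 115.4], [564.2, 172.7]] yaw -4.6 191.2
plunger face [[478.6, 16.6], [483.5, 82.8], [489.0, 148.6]] yaw -4.5 132.5
clips tine top [[432.1, 55.1], [437.0, 117.1]] yaw -4.5 62.2
c [517.90211171  79.88608825]
```

```bash
cat >> h.py <<'E'
def brassfaces(p,d,i):
    W=cloud(d,i); m=brass(p); n,l,st,c=cv2.connectedComponentsWithStats(m)
    for k in range(1,n):
        if st[k,4]>300:
            w=W[l==k]
            if np.nanmedian(w[:,2])>60: continue
            t=w[(w[:,2]>28)&(w[:,2]<37)]
            if len(t)<50: continue
            print(c[k].round(),st[k,4],'face',rect(t[:,:2]),'flange',rect(w[(w[:,2]<12)&(w[:,2]>5)][:,:2]))
E
python3 - <<'E'
from h import *
import pickle
i=pickle.load(open("pics/w1.pkl","rb"));brassfaces(cv2.imread("pics/w1.png"),np.load("pics/w1.npy"),i)
p,d,i=shot("top","t1");brassfaces(p,d,i)
s=sense();print(s['eef_pos'],s['tcp_rot'])
print(tool(595.5-463.8,324.8-81.2))
E
```

```text
[588. 101.] 5812 face (array([392. , 325.8]), array([44.2, 30.7]), 11.9) flange (array([394., 326.]), array([72.1, 55.2]), 11.5)
[610. 210.] 4195 face (array([495. , 362.7]), array([28.4, 44.5]), 85.7) flange (array([492.8, 363.5]), array([54.8, 71.8]), 85.7)
[558. 306.] 3653 face (array([595.7, 323.8]), array([44.2, 30.4]), 5.7) flange (array([597.7, 324.4]), array([72.3, 55. ]), 6.5)
[216. 203.] 1164 face (array([595.5, 325.1]), array([44.2, 30.4]), 5.5) flange (array([597.6, 324.9]), array([72.6, 54.2]), 5.9)
[193. 260.] 1212 face (array([494.8, 364.9]), array([30.4, 44.2]), 85.8) flange (array([493.3, 365.2]), array([54.3, 72.8]), 84.8)
[212. 316.] 1275 face (array([391.3, 326.9]), array([43.8, 29.9]), 11.6) flange (array([393.6, 327.2]), array([72. , 54.7]), 11.5)
[463.90083127  81.02196866 404.48266623] [-3.14112019e+00  9.28387812e-04  1.49209946e+00]
[25.32 11.21]
```

```bash
python3 -m creep '60 5 2 0 -5; 60 10 4 0 -10.5; 60 15 6 1 -10.5; 60 20 8 5 -10.5; 60 25.2 10.6 9 -10.5; 60 25.2 10.6 14 -10.5; 60 25.2 10.6 17 -10.5; 60 25.2 10.6 17 -10.5;60 25.2 10.6 17 -10.5;60 25.2 10.6 17 -10.5;60 25.2 10.6 17 -10.5;60 25.2 10.6 17 -10.5;60 25.2 10.6 17 -10.5' 40
python3 - <<'E'
from h import *
s=sense();print(s['eef_pos'],s['tcp_rot']); e=s['eef_pos'];print(tool(589.6-e[0],323.9-e[1]))
p,d,i=shot("wrist","w2")
E
```

```text
clock: 3.05
eef_pos: [589.7, 323.5, 236.1]
tcp_rot: [3.14, -0.0, 1.675]
contact_force: [0.2, 0.6, 0.5]
opening: 0.602
[589.68444505 323.5494847  236.06347163] [ 3.13992091e+00 -1.20424622e-04  1.67489326e+00]
[ 0.04 -0.  ]
```

View pics/w2.png

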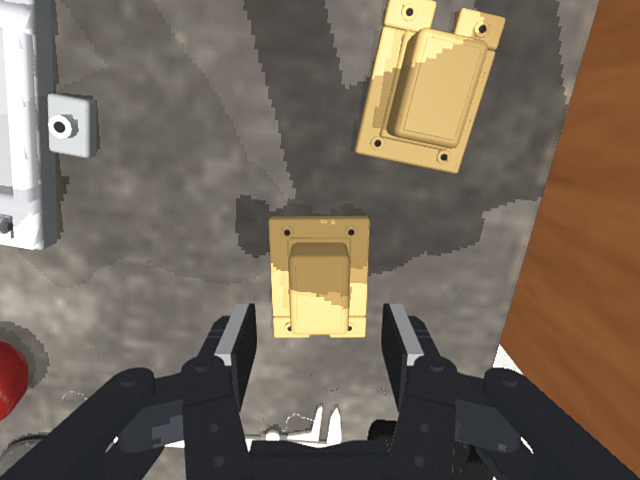

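```bash
python3 -m creep '60 0 0 2.5 0; 60 0 0 4.9 0; 60 0 0 4.9 0; 60 0 0 4.9 0; 30 0 0 4.9 0; 25 0 0 4.9 0; 25 0 0 4.9 0; 25 0 0 4.9 0; 25 0 0 4.9 0; 25 0 0 4.9 0' 60
python3 - <<'E'
from h import *
s=sense();print(s['eef_pos'],s['tcp_rot'])
p,d,i=shot("wrist","w3")
E
```

```text
clock: 4.1
eef_pos: [590.3, 323.9, 188.4]
tcp_rot: [3.138, -0.001, 1.675]
contact_force: [-0.1, -0.6, 6.8]
opening: 0.336
[590.30607651 323.88549368 188.42155583] [ 3.13806011e+00 -8.21047034e-04  1.67498874e+00]
```

View pics/w3.png

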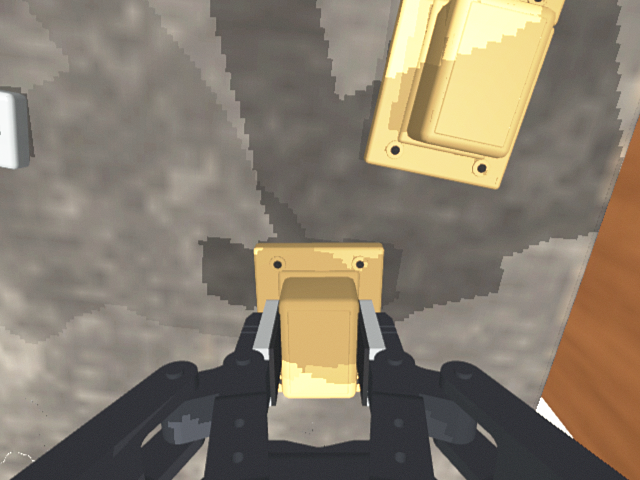

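```bash
python3 -m creep '25 0 0 0 0; 25 0 0 -2 0; 25 0 0 -5 0; 25 0 0 -10 0; 25 0 0 -10 0; 25 0 0 -10 0;25 0 0 -10 0'
python3 - <<'E'
from h import *
s=sense();e=s['eef_pos'];print(e,s['tcp_rot'])
# bay1 target with grip offset -8
print(tool(515.6-e[0],146.2-e[1]))
p,d,i=shot("scene","s4")
E
```

```text
clock: 4.85
eef_pos: [589.3, 323.4, 287.2]
tcp_rot: [3.14, 0.0, 1.675]
contact_force: [-0.8, -0.6, -3.1]
opening: 0.338
[589.27757858 323.39840932 287.21106563] [3.14003178e+00 1.19229569e-05 1.67499468e+00]
[-16.86  -9.17]
```

View pics/s4.png

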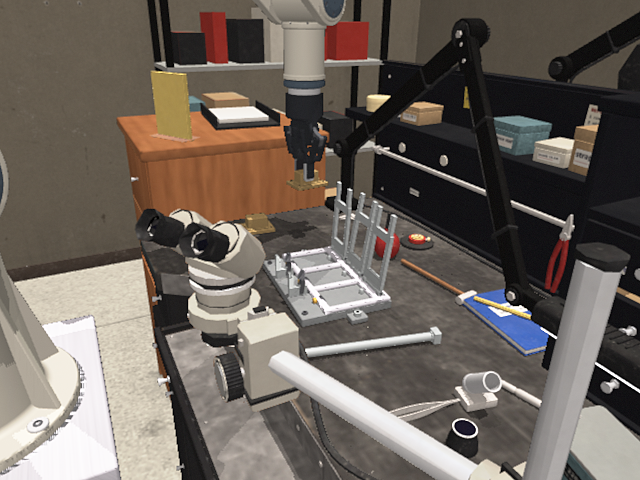

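```bash
python3 -m creep '25 -1 -4.8 0 0; 25 -4 -8.5 0 3; 25 -8.5 -9.1 0 7; 25 -13 -9.1 0 10.5; 25 -16.8 -9.1 0 10.5; 25 -16.8 -9.1 2.5 10.5; 25 -16.8 -9.1 5 10.5; 25 -16.8 -9.1 5 10.5; 25 -16.8 -9.1 5 10.5; 25 -16.8 -9.1 5 10.5; 25 -16.8 -9.1 5 10.5; 25 -16.8 -9.1 5 10.5'
python3 - <<'E'
from h import *
s=sense();e=s['eef_pos'];print(e,s['tcp_rot'],s['contact_force'])
print(tool(516.1-e[0],146.2-e[1]))
p,d,i=shot("wrist","w5")
f,cx,cy=K(i)
# predicted casting outline / bay outline overlay
def R(a): return np.array([[np.cos(a),-np.sin(a)],[np.sin(a),np.cos(a)]])
q=p.copy()
def poly(c,yaw,pts,z,col):
    P=np.array(pts)@R(yaw).T+c; uv=proj(np.c_[P,np.full(len(P),z)],i); cv2.polylines(q,[np.int32(uv*16)],True,col,1,shift=4)
y=np.radians(-4.5);b=np.array([518.4,79.8])
for k in(66,0,-66): poly(b,y,[(-37.25,k-28.5),(37.25,k-28.5),(37.25,k+28.5),(-37.25,k+28.5)],14,(0,0,255))
cy_=s['tcp_rot'][2]-np.pi/2; c0=e[:2]+R(cy_)@[7.4,0]
poly(c0,cy_,[(-36,-27),(36,-27),(36,27),(-36,27)],e[2]-188.4,(255,0,0))
cv2.imwrite("pics/w5o.png",q)
E
```

```text
clock: 6.1
eef_pos: [516.5, 147.1, 237.5]
tcp_rot: [3.139, -0.0, 1.492]
contact_force: [-0.6, 0.2, -3.4]
opening: 0.335
[516.47466463 147.12800771 237.49635265] [ 3.13949133e+00 -3.07012913e-04  1.49215438e+00] [-0.63738847  0.1762545  -3.41882104]
[-0.1  -0.03]
```

View pics/w5o.png

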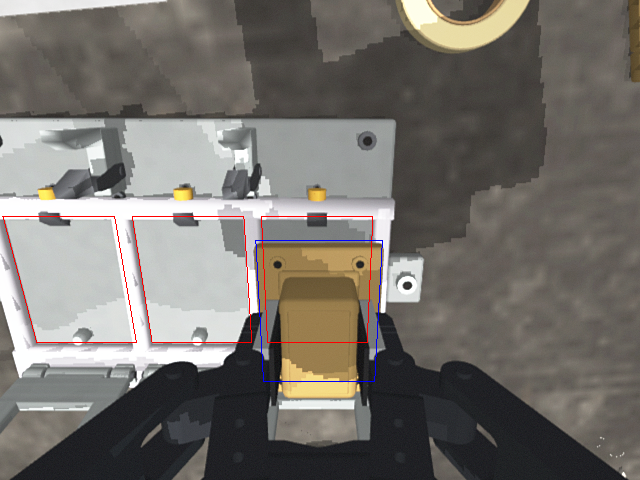

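Run:
```python
from h import *
s=sense();e=s['eef_pos'];i=camera_info("wrist")
p=cv2.imread("pics/w5.png")
def R(a): return np.array([[np.cos(a),-np.sin(a)],[np.sin(a),np.cos(a)]])
cy_=s['tcp_rot'][2]-np.pi/2
for o in (7.4,9.4):
  for z in (0,8):
    c0=e[:2]+R(cy_)@[o,0]
    P=np.array([(-36,-27),(-36,27)])@R(cy_).T+c0
    print(o,z,proj(np.c_[P,[e[2]-188.4+z]*2],i).round(1).tolist())
cv2.imwrite("pics/w5z.png",cv2.resize(p[220:300,240:400],None,fx=5,fy=5,interpolation=cv2.INTER_CUBIC))
```

```text
7.4 0 [[255.4, 240.2], [382.0, 240.2]]
7.4 8 [[252.3, 246.4], [385.0, 246.4]]
9.4 0 [[255.6, 244.7], [381.7, 244.6]]
9.4 8 [[252.6, 251.0], [384.8, 251.0]]
```

View pics/w5z.png

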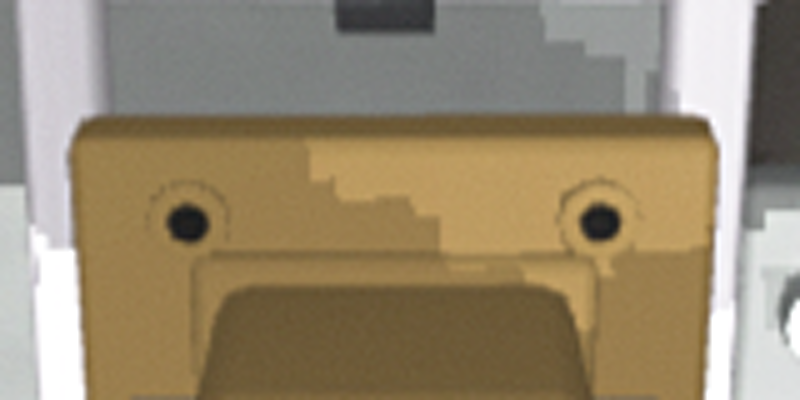

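```bash
python3 -m creep '25 -0.1 -0.07 0.5 0; 25 -0.1 -0.07 1.5 0; 25 -0.1 -0.07 2.3 0; 25 -0.1 -0.07 2.3 0; 25 -0.1 -0.07 2.3 0'; python3 -m creep '25 0 0 0.2 0; 25 0 0 0.4 0; 25 0 0 0.6 0;25 0 0 0.6 0'
```

```text
clock: 6.65
eef_pos: [515.5, 146.1, 213.8]
tcp_rot: [3.141, 0.0, 1.492]
contact_force: [0.1, -0.3, -2.0]
opening: 0.334
clock: 7.05
eef_pos: [516.1, 146.2, 208.1]
tcp_rot: [3.139, -0.0, 1.492]
contact_force: [2.6, -0.6, -2.1]
opening: 0.328
```

```bash
python3 -m creep '25 0 0 0.2 0; 25 0 0 0.3 0; 25 0 0 0.3 0'; python3 -m creep '25 0 0 0.2 0; 25 0 0 0.4 0; 25 0 0 0.4 0'
```

```text
clock: 7.35
eef_pos: [516.6, 146.3, 205.3]
tcp_rot: [3.138, -0.001, 1.492]
contact_force: [2.5, 1.1, 2.1]
opening: 0.333
clock: 7.65
eef_pos: [517.1, 146.4, 202.3]
tcp_rot: [3.137, -0.001, 1.492]
contact_force: [-0.9, -0.7, 15.6]
opening: 0.332
```

```bash
python3 -m creep '25 0 0 0.2 0; 25 0 0 0.4 0; 25 0 0 0.4 0;25 0 0 0.4 0'
```

```text
clock: 8.05
eef_pos: [517.0, 146.4, 202.2]
tcp_rot: [3.136, -0.001, 1.492]
contact_force: [-14.3, -4.7, 59.8]
opening: 0.331
```

```bash
python3 -m creep '25 0 0 -0.3 0; 55 0 0 -0.3 0; 55 0 0 -0.3 0; 55 0 0 -0.3 0; 55 0 0 -3 0; 55 0 0 -7 0; 55 0 0 -9 0; 55 0 0 -9 0; 55 0 0 -9 0; 55 0 0 -9 0'
python3 - <<'E'
from h import *
s=sense();e=s['eef_pos'];print(e)
p,d,i=shot("top","t6");W=cloud(d,i);brassfaces(p,d,i)
p,d,i=shot("wrist","w6")
W=cloud(d,i);m=brass(p)>0
r=[(-20,14),(-34,-28)]
y=np.radians(-4.5);Rm=np.array([[np.cos(y),-np.sin(y)],[np.sin(y),np.cos(y)]])
F=(W[...,:2]-[518.4,79.8])@Rm-[0,66]
for lo,hi in ((-34,-26),(-23,-15),(-15,-5),(-5,5),(5,15)):
    k=(F[...,0]>lo)&(F[...,0]<hi)&(abs(F[...,1])<12)&m; print(lo,hi,k.sum(),np.nanmedian(W[k][:,2]) if k.any() else '')
E
```

```text
clock: 9.05
eef_pos: [516.0, 146.2, 290.7]
tcp_rot: [3.139, -0.0, 1.492]
contact_force: [-0.5, -0.4, 0.7]
opening: 0.551
[515.97021826 146.17012841 290.67574153]
[193. 260.] 1226 face (array([494.8, 364.6]), array([29.7, 43.7]), 84.7) flange (array([493., 365.]), array([54.6, 72.5]), 85.0)
[213. 316.] 1281 face (array([391.5, 326.6]), array([43.9, 30.4]), 12.0) flange (array([393.6, 327. ]), array([72. , 54.3]), 11.8)
-34 -26 522 23.121169305898253
-23 -15 964 43.417284039423706
-15 -5 651 47.101658088330105
-5 5 618 46.79626055411844
5 15 598 46.50844626495065
```

View pics/w6.png

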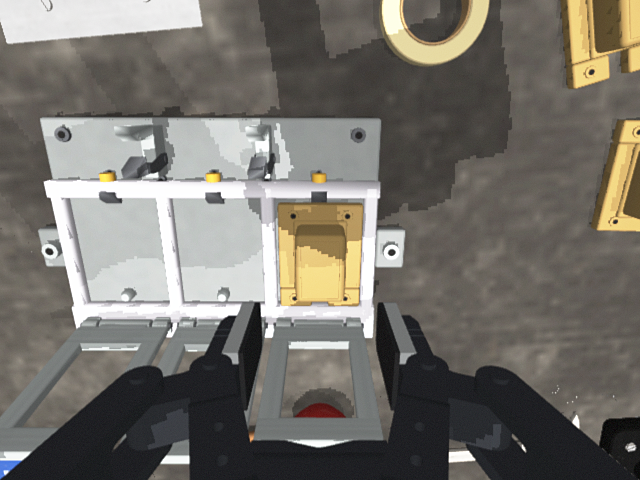

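View pics/t6.png

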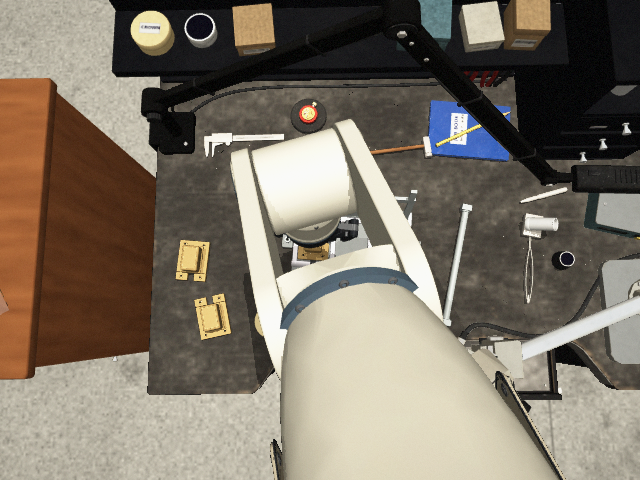

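```bash
python3 -m creep '60 4.5 -2 0 -6; 60 8 -5.5 0 -12; 60 11.5 -9 0 -16.3; 60 15 -12.5 2 -16.3; 60 16.8 -14.4 5.5 -16.3; 60 16.8 -14.4 5.5 -16.3;60 16.8 -14.4 5.5 -16.3;60 16.8 -14.4 5.5 -16.3;60 16.8 -14.4 5.5 -16.3;60 16.8 -14.4 5.5 -16.3'
python3 - <<'E'
from h import *
s=sense();e=s['eef_pos'];print(e,s['tcp_rot'])
p,d,i=shot("wrist","w7");brassfaces(p,d,i)
p,d,i=shot("top","t7");brassfaces(p,d,i)
print(tool(385.6-e[0],325.3-e[1]))
E
```

```text
clock: 10.15
eef_pos: [386.8, 324.6, 236.2]
tcp_rot: [3.138, -0.0, 1.775]
contact_force: [0.5, -0.2, 0.3]
opening: 0.599
[386.77408828 324.55815806 236.16740826] [ 3.13751234e+00 -2.43783749e-04  1.77518474e+00]
[320. 272.] 11830 face (array([391.3, 326.2]), array([43.3, 29.9]), 11.7) flange (array([393.6, 326.7]), array([72.2, 54.1]), 11.7)
[347. 412.] 5532 face (array([475.7, 363.7]), array([12.9, 31.6]), 17.8) flange (array([485.6, 365.5]), array([54.2, 57.8]), 84.4)
[195. 257.] 1051 face (array([494.7, 364.8]), array([29.7, 43.7]), 84.5) flange (array([492.8, 365.4]), array([54.6, 72. ]), 84.8)
[ 0.1 -0.1]
```

View pics/w7.png

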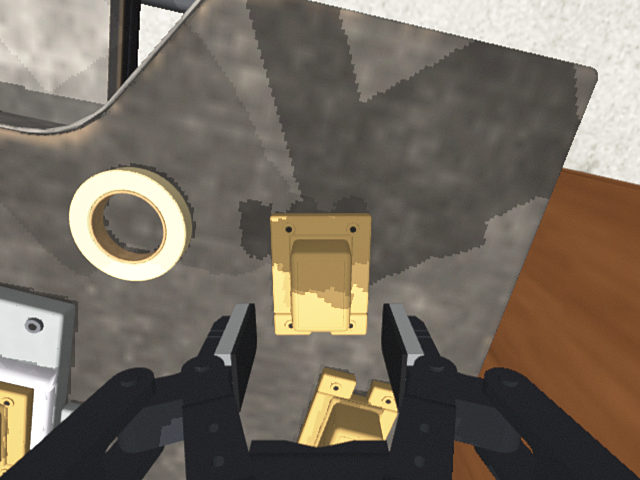

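```bash
python3 -m creep '60 0.1 -0.1 2.5 0; 60 0.1 -0.1 4.7 0; 60 0.1 -0.1 4.7 0; 60 0.1 -0.1 4.7 0; 30 0.1 -0.1 4.7 0; 25 0.1 -0.1 4.7 0; 25 0.1 -0.1 4.7 0; 25 0.1 -0.1 4.7 0; 25 0.1 -0.1 4.7 0; 25 0.1 -0.1 4.7 0'
python3 -m creep '25 0 0 -2 0; 25 0 0 -6 0; 25 0 0 -10 0; 25 0 0 -10 0; 25 0 0 -10 0;25 0 0 -10 0'
python3 - <<'E'
from h import *
s=sense();e=s['eef_pos'];print(e,s['tcp_rot'])
print(tool(510.6-e[0],80.4-e[1]))
E
```

```text
clock: 11.25
eef_pos: [385.9, 325.7, 190.3]
tcp_rot: [3.136, -0.001, 1.776]
contact_force: [0.1, -2.3, 5.8]
opening: 0.338
clock: 11.85
eef_pos: [384.9, 325.0, 289.6]
tcp_rot: [3.137, -0.0, 1.776]
contact_force: [0.4, -0.9, -3.2]
opening: 0.335
[384.884049   325.02904403 289.55011786] [ 3.13739267e+00 -1.24788005e-04  1.77554104e+00]
[-26.51   7.34]
```

```bash
python3 -m creep '25 -4.5 1.2 0 4; 25 -9 2.4 0 8; 25 -13.5 3.7 0 12; 25 -18 5 0 16.2; 25 -22.5 6.2 0 16.2; 25 -26.5 7.4 0 16.2; 25 -26.5 7.4 3 16.2; 25 -26.5 7.4 5.2 16.2; 25 -26.5 7.4 5.2 16.2; 25 -26.5 7.4 5.2 16.2; 25 -26.5 7.4 5.2 16.2; 25 -26.5 7.4 5.2 16.2'
python3 - <<'E'
from h import *
s=sense();e=s['eef_pos'];print(e,s['tcp_rot'],s['contact_force'])
print(tool(511.2-e[0],80.4-e[1]))
p,d,i=shot("wrist","w8")
def R(a): return np.array([[np.cos(a),-np.sin(a)],[np.sin(a),np.cos(a)]])
cy_=s['tcp_rot'][2]-np.pi/2
for z in (0,8):
    P=np.array([(-36,-27),(-36,27)])@R(cy_).T+e[:2]+R(cy_)@[8,0]
    print(z,proj(np.c_[P,[e[2]-189+z]*2],i).round(1).tolist())
cv2.imwrite("pics/w8z.png",cv2.resize(p[200:320,220:420],None,fx=4,fy=4,interpolation=cv2.INTER_CUBIC))
E
```

```text
clock: 13.05
eef_pos: [511.8, 81.0, 238.7]
tcp_rot: [3.136, -0.002, 1.493]
contact_force: [-0.4, -0.6, -3.3]
opening: 0.332
[511.75839803  81.04825685 238.7328495 ] [ 3.13612240e+00 -1.64412493e-03  1.49341750e+00] [-0.43690075 -0.57138597 -3.25372894]
[-0.07 -0.05]
0 [[254.9, 239.8], [381.1, 239.7]]
8 [[251.9, 246.0], [384.2, 245.9]]
```

View pics/w8z.png

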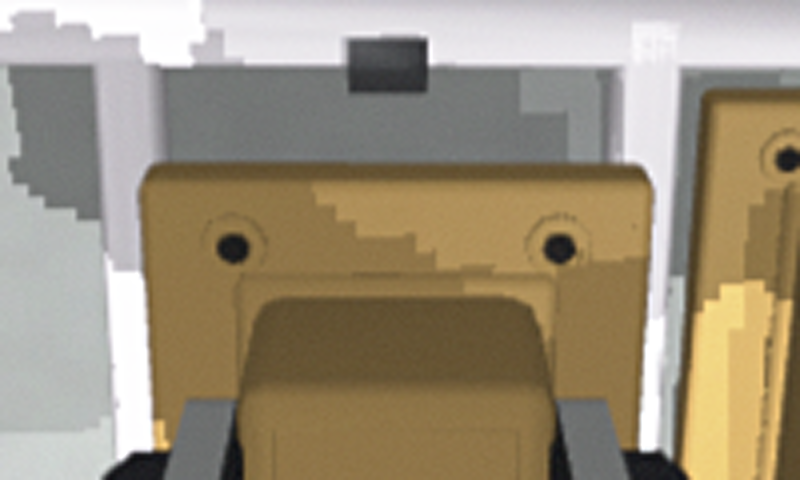

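```bash
python3 -m creep '25 -0.1 -0.08 0.5 0; 25 -0.1 -0.08 1.5 0; 25 -0.1 -0.08 2.5 0; 25 -0.1 -0.08 2.9 0; 25 -0.1 -0.08 2.9 0'; python3 -m creep '25 0 0 0.2 0; 25 0 0 0.3 0; 25 0 0 0.3 0'; python3 -m creep '25 0 0 0.15 0; 25 0 0 0.3 0; 25 0 0 0.3 0'
```

```text
clock: 13.6
eef_pos: [511.3, 80.1, 209.0]
tcp_rot: [3.136, -0.002, 1.494]
contact_force: [2.4, -0.1, -2.5]
opening: 0.332
clock: 13.9
eef_pos: [511.8, 80.2, 206.3]
tcp_rot: [3.135, -0.002, 1.493]
contact_force: [2.3, 0.4, -0.4]
opening: 0.335
clock: 14.2
eef_pos: [512.0, 80.3, 204.3]
tcp_rot: [3.134, -0.002, 1.493]
contact_force: [-2.3, 0.1, 15.1]
opening: 0.33
```

```bash
python3 -m creep '25 0 0 0.15 0; 25 0 0 0.3 0; 25 0 0 0.3 0'; python3 -m creep '25 0 0 -0.2 0; 55 0 0 -0.2 0; 55 0 0 -0.2 0; 55 0 0 -0.2 0; 55 0 0 -3 0; 55 0 0 -7 0; 55 0 0 -9 0; 55 0 0 -9 0; 55 0 0 -9 0; 55 0 0 -9 0'
cat >> h.py <<'E'
FO=np.array([518.4,79.8]);FY=np.radians(-4.5)
def Rm(a): return np.array([[np.cos(a),-np.sin(a)],[np.sin(a),np.cos(a)]])
def seatcheck(p,d,i,b):
    W=cloud(d,i);m=brass(p)>0;F=(W[...,:2]-FO)@Rm(FY)-[0,{1:66,2:0,3:-66}[b]]
    for lo,hi in ((-34,-26),(-20,-12),(-12,-4),(-4,4),(4,12),(12,18)):
        k=(F[...,0]>lo)&(F[...,0]<hi)&(abs(F[...,1])<12)&m; print(lo,hi,k.sum(),np.nanmedian(W[k][:,2]).round(1) if k.any() else '')
E
python3 - <<'E'
from h import *
s=sense();e=s['eef_pos'];print(e,s['tcp_rot'])
p,d,i=shot("wrist","w9");seatcheck(p,d,i,2)
p,d,i=shot("top","t9");brassfaces(p,d,i)
E
```

```text
clock: 14.5
eef_pos: [512.0, 80.3, 204.2]
tcp_rot: [3.134, -0.002, 1.493]
contact_force: [-11.1, -1.8, 47.6]
opening: 0.334
clock: 15.5
eef_pos: [510.7, 80.0, 292.8]
tcp_rot: [3.136, -0.002, 1.493]
contact_force: [-0.0, -0.0, 0.1]
opening: 0.55
[510.65083906  80.04088574 292.82439466] [ 3.13641726e+00 -1.51322202e-03  1.49340392e+00]
-34 -26 534 23.1
-20 -12 551 47.0
-12 -4 511 47.0
-4 4 485 46.8
4 12 478 46.6
12 18 349 46.4
[193. 260.] 1227 face (array([494.7, 365. ]), array([31.2, 43.9]), 84.6) flange (array([492.8, 365.4]), array([55.3, 71.9]), 84.6)
```

View pics/w9.png

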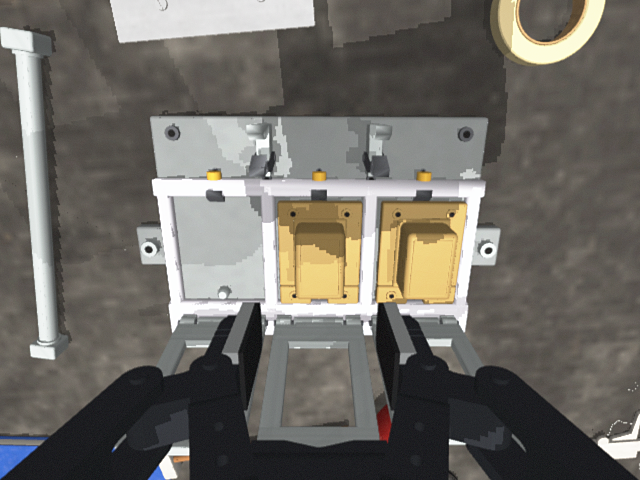

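```bash
python3 -m creep '60 5 -0.5 0 0.5; 60 10 -1.2 0 0.5; 60 15 -1.8 0 0.5; 60 20 -2.3 1 0.5; 60 25 -2.8 3.5 0.5; 60 28.3 -3.2 5.6 0.5; 60 28.3 -3.2 5.6 0.5;60 28.3 -3.2 5.6 0.5;60 28.3 -3.2 5.6 0.5;60 28.3 -3.2 5.6 0.5;60 28.3 -3.2 5.6 0.5'
python3 - <<'E'
from h import *
p,d,i=shot("wrist","w10");brassfaces(p,d,i)
s=sense();e=s['eef_pos'];print(e,s['tcp_rot'])
print(tool(500.8-e[0],364.3-e[1]))
E
```

```text
clock: 16.7
eef_pos: [501.5, 363.8, 237.8]
tcp_rot: [3.136, -0.002, 1.483]
contact_force: [-0.3, 0.7, 0.3]
opening: 0.602
[319. 242.] 10834 face (array([495.1, 364.8]), array([30. , 43.8]), 84.5) flange (array([493.3, 365. ]), array([54.1, 71.9]), 84.4)
[501.44663984 363.94771021 237.79256041] [ 3.13583921e+00 -2.09208779e-03  1.48342757e+00]
[ 0.03 -0.07]
```

View pics/w10.png

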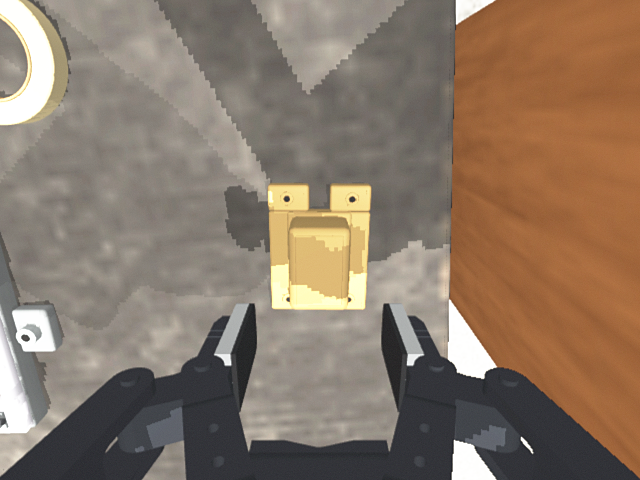

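```bash
python3 -m creep '60 0 -0.05 2.5 0; 60 0 -0.05 4.8 0; 60 0 -0.05 4.8 0; 60 0 -0.05 4.8 0; 30 0 -0.05 4.8 0; 25 0 -0.05 4.8 0; 25 0 -0.05 4.8 0; 25 0 -0.05 4.8 0; 25 0 -0.05 4.8 0; 25 0 -0.05 4.8 0'
python3 -m creep '25 0 0 -2 0; 25 0 0 -6 0; 25 0 0 -10 0; 25 0 0 -11 0; 25 0 0 -11 0;25 0 0 -11 0'
python3 - <<'E'
from h import *
s=sense();e=s['eef_pos'];print(e,s['tcp_rot'],s['qpos'].round(2))
print(tool(505.4-e[0],14.7-e[1]))
E
```

```text
clock: 17.75
eef_pos: [501.9, 364.4, 191.5]
tcp_rot: [3.134, -0.004, 1.483]
contact_force: [0.3, -1.8, 6.5]
opening: 0.337
clock: 18.35
eef_pos: [500.4, 363.7, 300.4]
tcp_rot: [3.135, -0.003, 1.483]
contact_force: [0.3, -0.2, -4.7]
opening: 0.338
[500.41741856 363.70493445 300.39263993] [ 3.13502805e+00 -2.64074879e-03  1.48347920e+00] [ 0.63  0.45  1.74 -0.    0.94 -0.86]
[-34.72   3.54]
```

```bash
python3 -m creep '25 -1 0 0 8; 25 -2 0 0 16; 25 -3 0 0 24.5; 25 -4 0 0 33; 25 -5 0 0 41.5; 25 -6 0 0 50; 25 -7 0 0 58.5; 25 -8 0 0 67; 25 -9 0 0 75.5; 25 -10 0 0 84; 25 -11 0 0 92.5; 25 -12 0 0 101; 25 -13 0 0 109.5; 25 -14 0 0 118; 25 -15 0 0 126.5; 25 -16 0 0 135; 25 -17 0.5 0 143.5; 25 -19 1 0 152; 25 -21 1 0 160.5; 25 -23 2 0 169'
python3 - <<'E'
from h import *
s=sense();e=s['eef_pos'];print(e,s['tcp_rot'],s['qpos'].round(2))
print(tool(505.4-e[0],14.7-e[1]), np.degrees(s['tcp_rot'][2])+94.5)
E
```

```text
clock: 20.35
eef_pos: [498.6, 131.9, 297.6]
tcp_rot: [-3.14, 0.001, -1.472]
contact_force: [-0.1, 0.4, -3.5]
opening: 0.333
[498.6131374  131.93020058 297.60392911] [-3.13976495e+00  7.05764105e-04 -1.47176413e+00] [0.26 0.32 1.96 0.   0.86 1.73]
[11.73  0.48] 10.174126848861121
```

```bash
python3 -m creep '25 4.5 0.2 0 5; 25 9 0.4 0 10.2; 25 11.7 0.5 2 10.2; 25 11.7 0.5 5.7 10.2; 25 11.7 0.5 5.7 10.2; 25 11.7 0.5 5.7 10.2; 25 11.7 0.5 5.7 10.2; 25 11.7 0.5 5.7 10.2; 25 11.7 0.5 5.7 10.2'
python3 - <<'E'
from h import *
s=sense();e=s['eef_pos'];print(e,s['tcp_rot'],s['contact_force'])
print(tool(505.4-e[0],14.7-e[1]))
p,d,i=shot("wrist","w11")
# camera is now on the hinge side; overlay
q=p.copy();cy_=s['tcp_rot'][2]+np.pi/2
def poly(P,z,col):
    uv=proj(np.c_[P,np.full(len(P),z)],i); cv2.polylines(q,[np.int32(uv*16)],True,col,1,shift=4)
B=lambda hx,hy:np.array([(-hx,-hy),(hx,-hy),(hx,hy),(-hx,hy)])
for k in(66,0,-66): poly((B(37.25,28.5)+[0,k])@Rm(FY).T+FO,14,(0,0,255))
for z in(0,8):poly((B(36,27)+[8,0])@Rm(cy_).T+e[:2],e[2]-190+z,(255,0,0))
cv2.imwrite("pics/w11o.png",q)
p,d,i=shot("scene","s11")
E
```

```text
clock: 21.25
eef_pos: [505.7, 15.6, 241.6]
tcp_rot: [-3.138, 0.001, -1.649]
contact_force: [-0.3, -0.3, -2.4]
opening: 0.329
[505.71278732  15.55104562 241.57382149] [-3.13806579e+00  1.21371550e-03 -1.64887985e+00] [-0.28127679 -0.2832414  -2.35879491]
[0.09 0.02]
```

View pics/w11o.png

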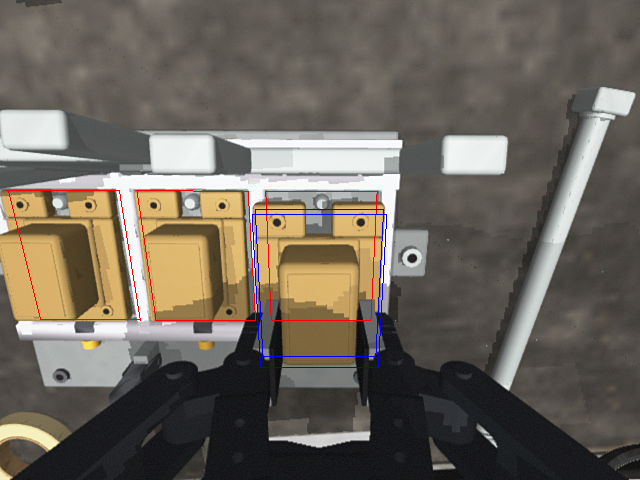

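View pics/s11.png

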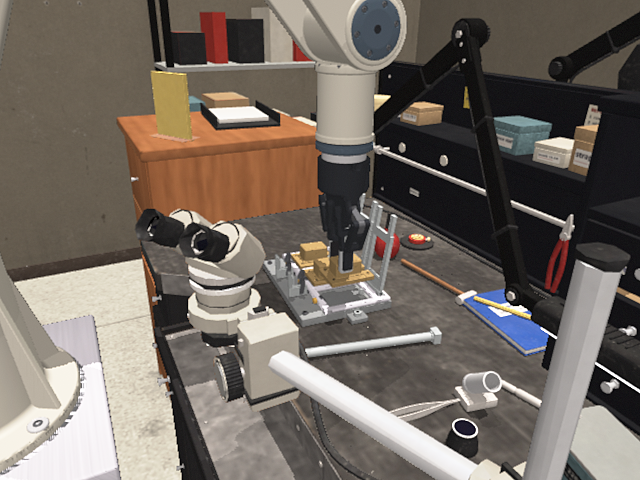

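Run:
```python
from h import *
s=sense();e=s['eef_pos'];i=camera_info("wrist")
p=cv2.imread("pics/w11.png");cy_=s['tcp_rot'][2]+np.pi/2
for o in (8,10,12):
  for z in (0,8):
    P=np.array([(36,-27),(36,27)])@Rm(cy_).T+e[:2]+Rm(cy_)@[o,0]
    print(o,z,proj(np.c_[P,[e[2]-190+z]*2],i).round(1).tolist())
P=np.array([(31,0-66),(31,0),(31,66)])@Rm(FY).T+FO;print('pins',proj(np.c_[P,[21.5]*3],i).round(1).tolist())
cv2.imwrite("pics/w11z.png",cv2.resize(p[180:330,230:410],None,fx=4,fy=4,interpolation=cv2.INTER_CUBIC))
```

```text
8 0 [[383.2, 209.2], [254.7, 209.1]]
8 8 [[386.4, 213.9], [251.5, 213.8]]
10 0 [[383.5, 204.6], [254.4, 204.5]]
10 8 [[386.6, 209.0], [251.2, 208.9]]
12 0 [[383.7, 199.8], [254.2, 199.8]]
12 8 [[386.9, 204.1], [251.0, 204.0]]
pins [[320.6, 205.5], [188.0, 205.4], [55.5, 205.3]]
```

View pics/w11z.png

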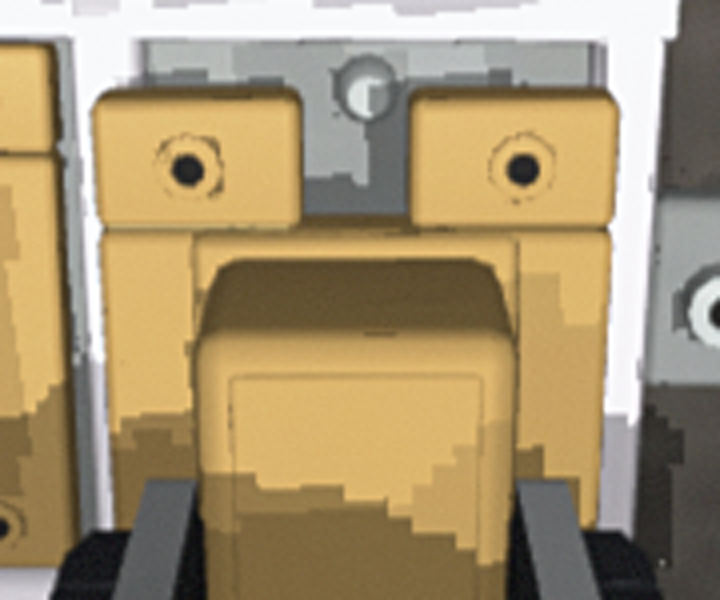

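```bash
python3 -m creep '25 0.13 0.14 0.5 0; 25 0.13 0.14 1.5 0; 25 0.13 0.14 2.5 0; 25 0.13 0.14 2.9 0; 25 0.13 0.14 2.9 0'; python3 -m creep '25 0 0 0.2 0; 25 0 0 0.3 0; 25 0 0 0.3 0'; python3 -m creep '25 0 0 0.15 0; 25 0 0 0.25 0; 25 0 0 0.25 0'
```

```text
clock: 21.85
eef_pos: [503.7, 14.2, 211.1]
tcp_rot: [-3.141, 0.001, -1.649]
contact_force: [-0.5, -1.1, -3.4]
opening: 0.336
clock: 22.15
eef_pos: [504.1, 14.1, 208.4]
tcp_rot: [-3.14, 0.001, -1.649]
contact_force: [1.3, -0.4, -1.4]
opening: 0.336
clock: 22.45
eef_pos: [504.0, 14.2, 205.8]
tcp_rot: [-3.14, 0.001, -1.649]
contact_force: [-0.6, 1.0, -0.7]
opening: 0.33
```

```bash
python3 -m creep '25 0 0 0.15 0; 25 0 0 0.25 0; 25 0 0 0.25 0';  python3 -m creep '25 0 0 0.15 0; 25 0 0 0.25 0; 25 0 0 0.25 0'
```

```text
clock: 22.75
eef_pos: [504.2, 14.2, 205.3]
tcp_rot: [-3.139, 0.001, -1.649]
contact_force: [-8.4, 0.8, 33.4]
opening: 0.335
clock: 23.05
eef_pos: [504.2, 14.3, 205.3]
tcp_rot: [-3.139, 0.001, -1.649]
contact_force: [-11.0, 0.1, 42.1]
opening: 0.331
```

```bash
python3 -m creep '25 0 0 -0.2 0; 55 0 0 -0.2 0; 55 0 0 -0.2 0; 55 0 0 -0.2 0; 55 0 0 -3 0; 55 0 0 -7 0; 55 0 0 -11 0; 55 0 0 -13 0; 55 0 0 -13 0; 55 0 0 -13 0'
python3 - <<'E'
from h import *
s=sense();e=s['eef_pos'];print(e,s['tcp_rot'])
p,d,i=shot("wrist","w12")
for b in(1,2,3):print(b);seatcheck(p,d,i,b)
p,d,i=shot("scene","s12")
E
```

```text
clock: 24.05
eef_pos: [503.8, 14.1, 335.0]
tcp_rot: [-3.139, 0.001, -1.649]
contact_force: [-0.2, 0.2, -0.6]
opening: 0.549
[503.75899956  14.14044408 334.96848535] [-3.13890635e+00  1.05226029e-03 -1.64916820e+00]
1
-34 -26 214 23.3
-20 -12 344 47.0
-12 -4 383 47.1
-4 4 393 46.8
4 12 414 46.7
12 18 301 46.4
2
-34 -26 192 23.3
-20 -12 344 47.0
-12 -4 386 47.1
-4 4 418 47.0
4 12 416 46.6
12 18 310 46.3
3
-34 -26 167 23.0
-20 -12 335 47.0
-12 -4 377 47.0
-4 4 391 46.7
4 12 411 46.5
12 18 301 46.3
```

View pics/w12.png

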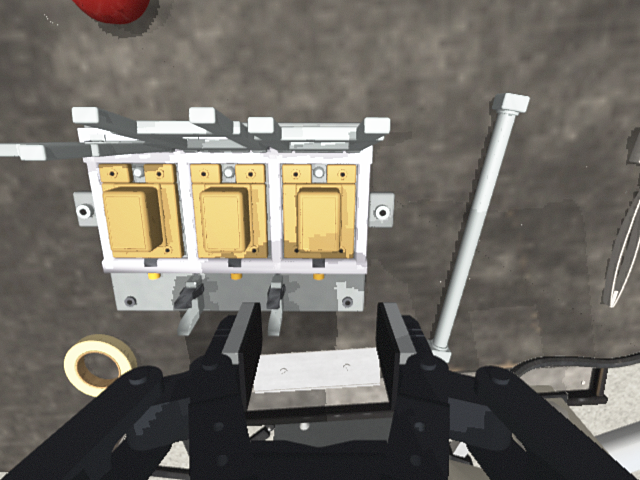

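```bash
python3 -m creep '100 0 0 -3 -8; 100 0 -0.5 -3 -16; 100 0 -1 -3 -24.5; 100 0 -1.5 -3 -33; 100 0 -2 -3 -41.5; 100 0 -2.5 -3 -50; 100 0 -3 -3 -58.5; 100 0 -3.5 -3 -67; 100 0 -4 -3 -75; 100 0 -4.4 -3 -83; 100 0 -4.4 -3 -90; 100 0 -4.4 -3 -90; 100 0 -4.4 -3 -90; 100 0 -4.4 -3 -90'
python3 - <<'E'
from h import *
s=sense();e=s['eef_pos'];print(e,s['tcp_rot'],s['opening'])
p,d,i=shot("wrist","w13");np.save("pics/w13.npy",d)
W=cloud(d,i); y=s['tcp_rot'][2]; L=(W[...,:2]-e[:2])@Rm(y)  # L x = tool x, y = -tool y
k=(abs(L[...,1])<14)&(W[...,2]>e[2]-195)&(W[...,2]<e[2]-120)
for sg in(-1,1):
    m=k&(L[...,0]*sg>30)&(L[...,0]*sg<75)
    q=e[2]-W[m][:,2]; print(sg,m.sum(),np.percentile(q,[50,90,98,100]).round(1)); 
    mm=m&(e[2]-W[...,2]>145); print('inner x',np.percentile(L[mm][:,0],[1,50,99]).round(1))
E
```

```text
clock: 25.55
eef_pos: [547.0, 10.7, 363.2]
tcp_rot: [-3.141, 0.001, -0.081]
contact_force: [-0.2, 0.4, -0.3]
opening: 1.004
[547.04421718  10.66959527 363.24675871] [-3.14089690e+00  9.60199495e-04 -8.11653776e-02] 1.0044373699982336
-1 4510 [136.9 153.1 158.5 162.1]
inner x [-55.2 -42.4 -41.8]
1 4524 [137.  153.2 158.5 161.9]
inner x [42.8 43.4 56.3]
```

View pics/w13.png

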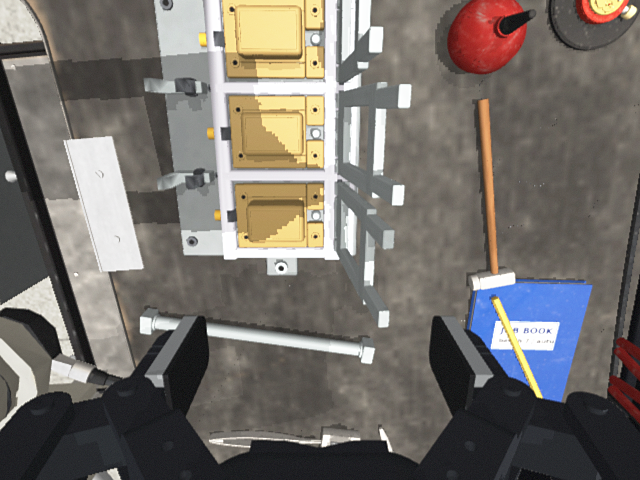

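```bash
python3 -m creep '100 0 0 4.5 0; 100 0 0 8.9 0; 100 0 0 8.9 0; 100 0 0 8.9 0; 100 -0.8 0 8.9 0; 100 -1.6 0 8.9 0; 100 -2.4 0 8.9 0; 100 -3.1 0 8.8 0; 100 -4 0 8.9 0; 100 -5 0 9.1 0; 100 -5.7 0 9.3 0; 100 -6.5 0 9.6 0; 100 -7.3 0 10 0; 100 -8.1 0 10.5 0; 100 -8.1 0 10.5 0; 100 -8.1 0 10.5 0'
python3 - <<'E'
from h import *
p,d,i=shot("scene","s14");p,d,i=shot("wrist","w14")
E
```

```text
clock: 27.2
eef_pos: [466.0, 17.3, 258.2]
tcp_rot: [-3.141, 0.002, -0.081]
contact_force: [-0.3, -0.1, 0.2]
opening: 1.002
```

View pics/s14.png

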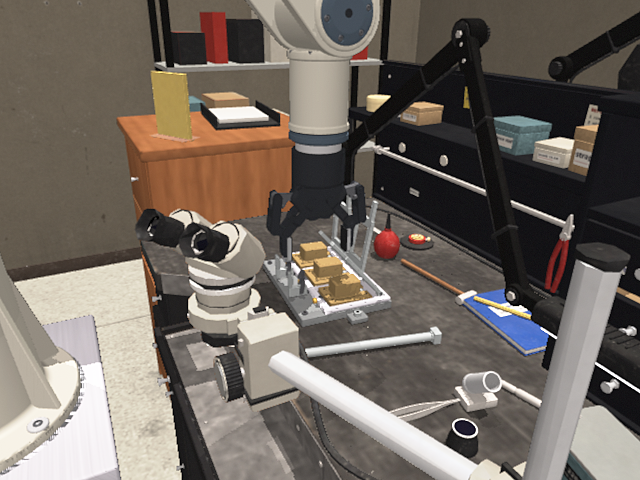

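View pics/w14.png

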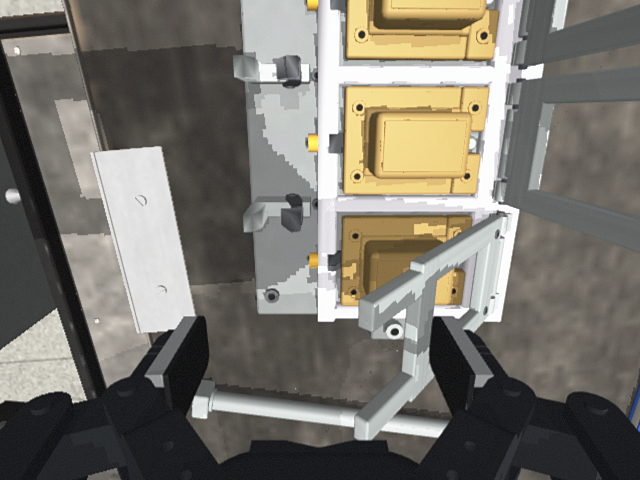

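```bash
python3 -m creep '100 -0.7 0 0.6 0; 100 -1.4 0 1.2 0; 100 -1.9 0 1.9 0; 100 -2.4 0 2.7 0; 100 -2.8 0 3.5 0; 100 -3.2 0 4.3 0; 100 -3.5 0 5.2 0; 100 -3.7 0 6 0; 100 -3.8 0 6.8 0; 100 -3.8 0 7 0; 100 -3.8 0 7.1 0; 100 -3.8 0 7.1 0'
python3 - <<'E'
from h import *
p,d,i=shot("wrist","w15")
E
```

```text
clock: 28.5
eef_pos: [428.4, 20.4, 188.2]
tcp_rot: [-3.141, 0.001, -0.081]
contact_force: [-8.2, -0.3, 23.9]
opening: 1.004
```

View pics/w15.png

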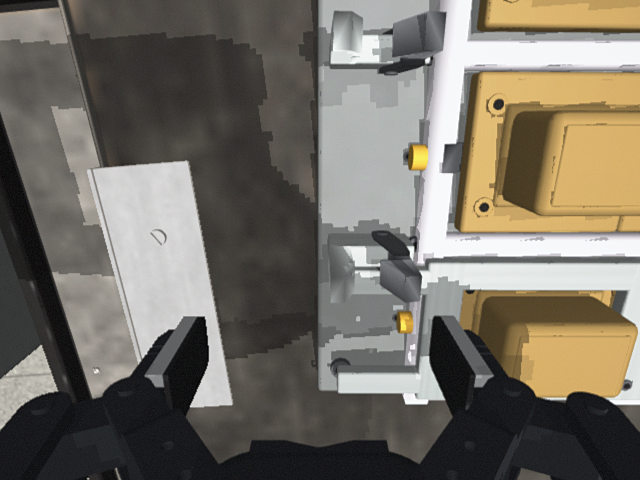

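```bash
python3 -m creep '100 0 0 -4.5 0; 100 0 0 -9 0; 100 0 -0.5 -13 0; 100 2 -2 -17.5 0; 100 6 -4 -17.5 0; 100 10 -6 -17.5 0; 100 12.2 -6.6 -17.5 0; 100 12.2 -6.6 -17.5 0; 100 12.2 -6.6 -17.5 0; 100 12.2 -6.6 -17.5 0'
python3 - <<'E'
from h import *
s=sense();e=s['eef_pos'];print(e,s['tcp_rot'],(e[:2]-[518.8,79.7])@Rm(FY))
p,d,i=shot("wrist","w16");
E
```

```text
clock: 29.55
eef_pos: [554.5, 75.9, 362.5]
tcp_rot: [-3.141, 0.003, -0.081]
contact_force: [-0.2, -0.3, -0.1]
opening: 1.0
[554.4795983   75.91930597 362.50580577] [-3.14129995e+00  2.72832227e-03 -8.08024932e-02] [35.86623984 -0.96965039]
```

View pics/w16.png

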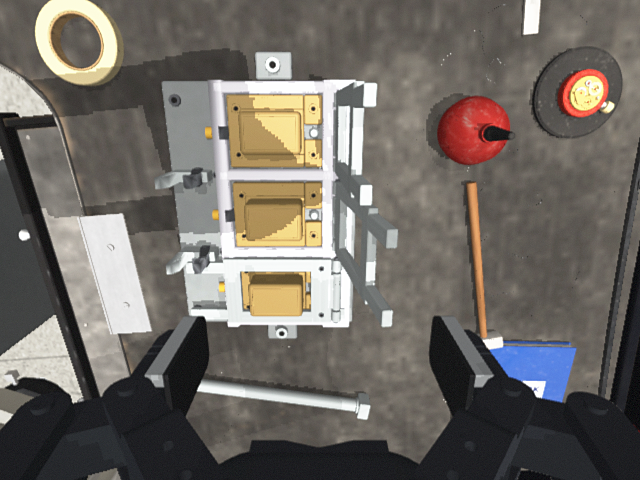

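```bash
python3 -m creep '100 0 -0.1 4.5 0; 100 0 -0.1 8.8 0; 100 0 -0.1 8.8 0; 100 -0.8 -0.1 8.8 0; 100 -1.6 -0.1 8.8 0; 100 -2.4 -0.1 8.8 0; 100 -3.3 -0.1 8.7 0; 100 -4.2 -0.1 8.8 0; 100 -5.1 -0.1 9 0; 100 -5.9 -0.1 9.2 0; 100 -6.7 -0.1 9.5 0; 100 -7.5 -0.1 9.9 0; 100 -8.3 -0.1 10.5 0; 100 -8.3 -0.1 10.5 0'
python3 -m creep '100 -0.7 0 0.6 0; 100 -1.4 0 1.2 0; 100 -1.9 0 1.9 0; 100 -2.4 0 2.7 0; 100 -2.8 0 3.5 0; 100 -3.2 0 4.3 0; 100 -3.5 0 5.2 0; 100 -3.7 0 6 0; 100 -3.8 0 6.8 0; 100 -3.8 0 7 0; 100 -3.8 0 7 0'
python3 - <<'E'
from h import *
p,d,i=shot("wrist","w17")
s=sense();e=s['eef_pos'];print(e,s['tcp_rot'],(e[:2]-[518.8,79.7])@Rm(FY))
E
```

```text
clock: 31.0
eef_pos: [469.9, 83.6, 256.8]
tcp_rot: [3.141, 0.005, -0.081]
contact_force: [-0.1, 0.4, -0.0]
opening: 1.0
clock: 32.1
eef_pos: [431.6, 86.7, 188.1]
tcp_rot: [3.141, 0.005, -0.081]
contact_force: [-10.8, -1.4, 34.9]
opening: 1.0
[431.64143154  86.68701464 188.13392529] [ 3.14140592  0.00478713 -0.08075205] [-87.43808253   0.12709354]
```

View pics/w17.png

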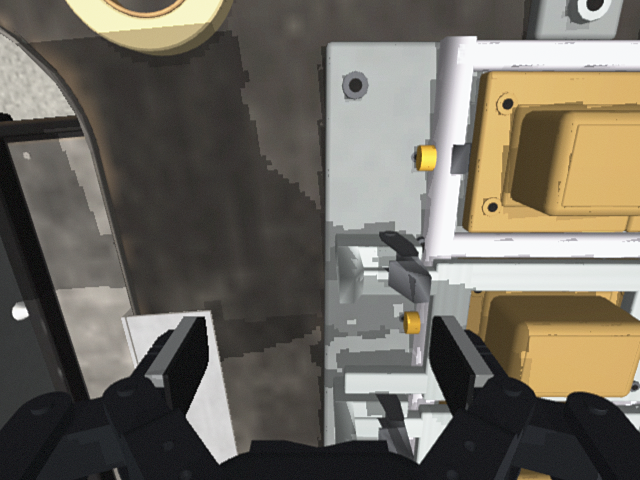

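```bash
python3 -m creep '100 0 0 -4.5 0; 100 0 0 -9 0; 100 0 -0.5 -13 0; 100 2 -2 -17.5 0; 100 6 -4 -17.5 0; 100 10 -6 -17.5 0; 100 12.3 -6.6 -17.5 0; 100 12.3 -6.6 -17.5 0; 100 12.3 -6.6 -17.5 0; 100 12.3 -6.6 -17.5 0'
python3 - <<'E'
from h import *
s=sense();e=s['eef_pos'];print(e,s['tcp_rot'],(e[:2]-[518.8,79.7])@Rm(FY))
p,d,i=shot("wrist","w18");
E
```

```text
clock: 33.15
eef_pos: [559.4, 142.2, 361.8]
tcp_rot: [3.141, 0.007, -0.081]
contact_force: [-0.2, -0.6, -0.5]
opening: 0.997
[559.40074453 142.20901807 361.79752678] [ 3.14082122  0.00665655 -0.08092015] [35.57118495 65.50182133]
```

View pics/w18.png

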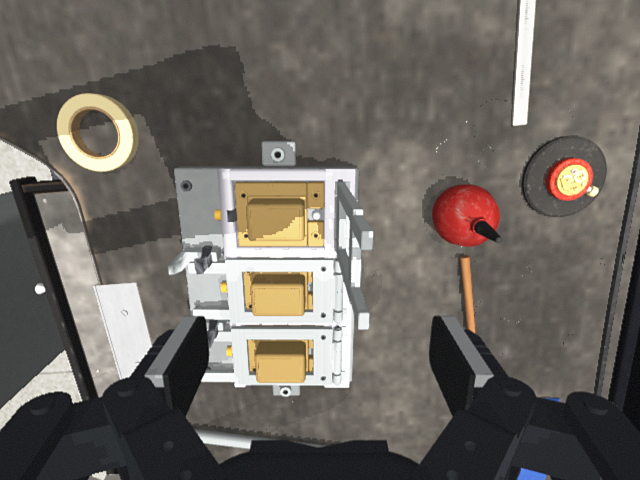

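```bash
python3 -m creep '100 -0.6 0 4.5 0; 100 -0.6 0 8.7 0; 100 -0.6 0 8.7 0; 100 -0.8 0 8.7 0; 100 -1.6 0 8.7 0; 100 -2.4 0 8.7 0; 100 -3.3 0 8.6 0; 100 -4.2 0 8.7 0; 100 -5.1 0 8.9 0; 100 -5.9 0 9.1 0; 100 -6.7 0 9.4 0; 100 -7.5 0 9.8 0; 100 -8.3 0 10.4 0; 100 -8.3 0 10.4 0'
python3 -m creep '100 -0.7 0 0.6 0; 100 -1.4 0 1.2 0; 100 -1.9 0 1.9 0; 100 -2.4 0 2.7 0; 100 -2.8 0 3.5 0; 100 -3.2 0 4.3 0; 100 -3.5 0 5.2 0; 100 -3.7 0 6 0; 100 -3.8 0 6.8 0; 100 -3.8 0 7 0; 100 -3.8 0 7 0'
python3 - <<'E'
from h import *
p,d,i=shot("wrist","w19")
s=sense();e=s['eef_pos'];print(e,s['tcp_rot'],(e[:2]-[518.8,79.7])@Rm(FY))
E
```

```text
clock: 34.6
eef_pos: [474.4, 148.7, 257.4]
tcp_rot: [3.14, 0.009, -0.081]
contact_force: [-0.5, -0.1, 0.1]
opening: 1.0
clock: 35.7
eef_pos: [435.8, 151.7, 188.5]
tcp_rot: [3.14, 0.009, -0.081]
contact_force: [-7.1, -1.8, 24.9]
opening: 0.996
[435.80189886 151.73369944 188.51189776] [ 3.1399497   0.00904668 -0.08084405] [-88.39394461  65.29968762]
```

View pics/w19.png

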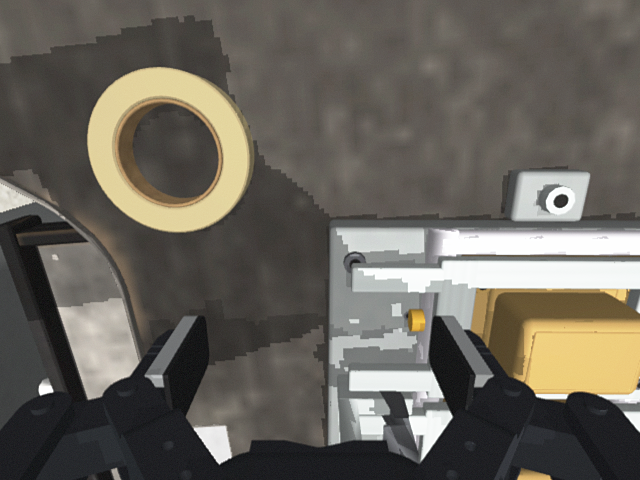

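```bash
python3 -m creep '100 0 0 -4.5 0; 100 0 0 -9 0; 100 0 0 -13 0; 100 2 2 -17.5 -8; 100 4 4 -18 -16; 100 6.5 7 -18 -24; 100 6.5 9 -18 -32; 80 6.5 11 -18 -40; 60 6.5 13 -18 -48; 60 6.5 15 -18 -56; 60 6.5 17 -18 -64; 60 6.5 20 -18 -72; 60 6.5 22.5 -18 -82; 60 6.5 22.5 -18 -82; 60 6.5 22.5 -18 -82; 60 6.5 22.5 -18 -82'
python3 - <<'E'
from h import *
s=sense();e=s['eef_pos'];print(e,s['tcp_rot'],s['qpos'].round(2))
p,d,i=shot("wrist","w20");np.save("pics/w20.npy",d)
W=cloud(d,i)
for b,y0 in((1,66),(2,0),(3,-66)):
    F=(W[...,:2]-[518.8,79.7])@Rm(FY)-[0,y0]
    for n,(x0,x1,ya,yb) in dict(rail=(-45,-33,-20,20),lugL=(-76,-50,13,21),lugR=(-76,-50,-21,-13),side=(-28,25,21,28)).items():
        k=(F[...,0]>x0)&(F[...,0]<x1)&(F[...,1]>ya)&(F[...,1]<yb); print(b,n,k.sum(),np.nanmedian(W[k][:,2]).round(1) if k.any() else '')
E
```

```text
clock: 37.35
eef_pos: [484.1, -77.1, 368.0]
tcp_rot: [-3.132, 0.003, 1.348]
contact_force: [1.4, -0.3, -0.0]
opening: 0.602
[484.11205506 -77.05247971 368.007822  ] [-3.13241301e+00  2.61724604e-03  1.34783559e+00] [-0.16  0.19  1.95 -0.    1.01 -1.51]
1 rail 801 27.9
1 lugL 721 22.2
1 lugR 62 27.7
1 side 123 28.0
2 rail 763 27.8
2 lugL 628 14.6
2 lugR 92 27.9
2 side 375 27.9
3 rail 747 27.7
3 lugL 523 14.4
3 lugR 206 27.5
3 side 533 27.7
```

View pics/w20.png

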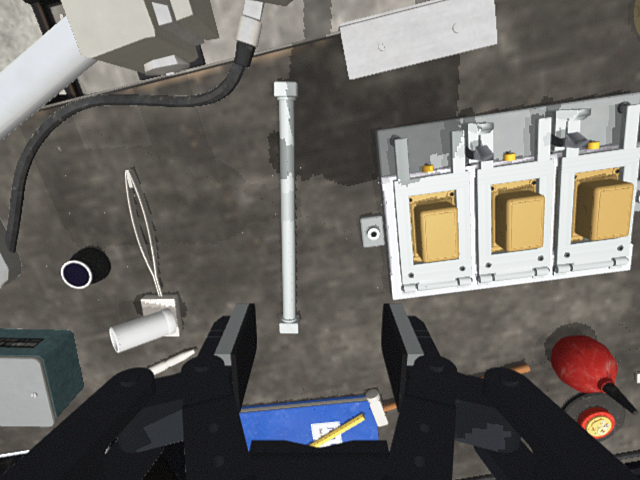

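```bash
cat >> h.py <<'E'
def bar(d,i,x0=(330,620),y0=(-200,-20),z=(8,20)):
    W=cloud(d,i);k=(W[...,2]>z[0])&(W[...,2]<z[1])&(W[...,0]>x0[0])&(W[...,0]<x0[1])&(W[...,1]>y0[0])&(W[...,1]<y0[1])
    n,l,st,c=cv2.connectedComponentsWithStats(k.astype(np.uint8)); j=1+st[1:,4].argmax(); w=W[l==j]
    r=rect(w[:,:2]);q=w[:,:2]-w[:,:2].mean(0);u=np.linalg.svd(q,full_matrices=False)[2][0]
    print(len(w),r,c[j].round(),'dir',np.degrees(np.arctan2(u[1],u[0])).round(2),'mean',w.mean(0).round(1))
E
python3 - <<'E'
from h import *
i=camera_info("wrist");bar(np.load("pics/w20.npy"),i)
print(plane([(286,89),(289,326)],i,18))
p,d,i=shot("top","t20");bar(d,i)
e=sense()['eef_pos'];print(e)
E
```

```text
3698 (array([ 480.6, -104.6]), array([ 17.8, 219.6]), 76.6) [287. 201.] dir -13.38 mean [ 470.  -102.    13.7]
[[ 379.77841089  -79.86192245   18.        ]
 [ 580.12535911 -127.63362381   18.        ]]
554 (array([438.9, -95.8]), array([ 18.2, 135.7]), 75.3) [451. 289.] dir 166.54 mean [436.5 -93.1  14.1]
[484.16755838 -76.84726104 368.14706508]
```

```bash
python3 -m creep '40 -1.5 0.1 4 0.6; 30 -2.74 0.26 8.5 0.6; 30 -2.74 0.26 13 0.6; 30 -2.74 0.26 15.5 0.6; 30 -2.74 0.26 15.5 0.6; 30 -2.74 0.26 15.5 0.6;30 -2.74 0.26 15.5 0.6'
python3 - <<'E'
from h import *
s=sense();e=s['eef_pos'];print(e,s['tcp_rot'],s['opening'])
p,d,i=shot("wrist","w21");np.save("pics/w21.npy",d);bar(d,i)
W=cloud(d,i); y=s['tcp_rot'][2]; L=(W[...,:2]-e[:2])@Rm(y)
k=(abs(L[...,1])<14)&(W[...,2]>e[2]-195)&(W[...,2]<e[2]-120)&(abs(L[...,0])<40)
q=e[2]-W[k][:,2];print(np.percentile(q,[50,90,98,99.5]).round(1))
print(tool(480.6-e[0],-104.2-e[1]))
E
```

```text
clock: 38.15
eef_pos: [480.2, -104.1, 214.7]
tcp_rot: [-3.135, 0.003, 1.339]
contact_force: [0.3, -0.3, 1.0]
opening: 0.303
[ 480.16488237 -104.08775812  214.7144742 ] [-3.13518019e+00  2.76250931e-03  1.33938075e+00] 0.3025717425933385
10773 (array([ 474.6, -104.5]), array([ 17.8, 208.1]), 76.1) [318. 222.] dir -13.42 mean [452.1 -98.3  13.6]
[133.4 159.7 168.  171.3]
[-0.    0.04]
```

View pics/w21.png

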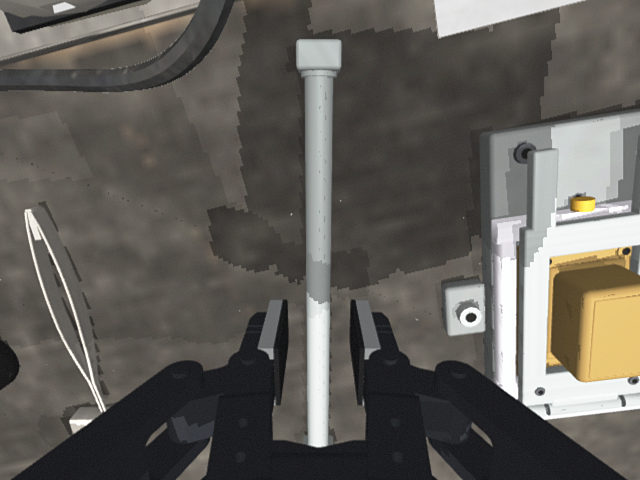

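```bash
python3 -m creep '30 0 0 2 0; 30 0 0 3.7 0; 30 0 0 3.7 0; 30 0 0 3.7 0; 10 0 0 3.7 0; 3 0 0 3.7 0; 3 0 0 3.7 0; 3 0 0 3.7 0; 3 0 0 3.7 0; 3 0 0 3.7 0; 3 0 0 3.7 0' 90
python3 -m creep '3 0 0 -1.5 0; 3 0 0 -5 0; 3 0 0 -5 0; 3 0 0 -5 0'
python3 - <<'E'
from h import *
s=sense();e=s['eef_pos'];print(e,s['tcp_rot'],s['opening'],s['contact_force'],s['wrist_torque'])
p,d,i=shot("scene","s22");p,d,i=shot("wrist","w22");np.save("pics/w22.npy",d)
E
```

```text
clock: 39.3
eef_pos: [480.5, -104.3, 179.4]
tcp_rot: [-3.138, 0.003, 1.339]
contact_force: [-2.1, 0.8, 8.8]
opening: 0.092
clock: 39.7
eef_pos: [481.0, -104.3, 230.5]
tcp_rot: [-3.14, 0.003, 1.339]
contact_force: [-0.4, 0.1, -1.1]
opening: 0.09
[ 481.04697301 -104.30691446  230.489993  ] [-3.14042821e+00  2.64072767e-03  1.33915118e+00] 0.09008312162573086 [-0.40287848  0.09176984 -1.07323883] [ 0.05337208  0.03289398 -0.04833086]
```

View pics/s22.png

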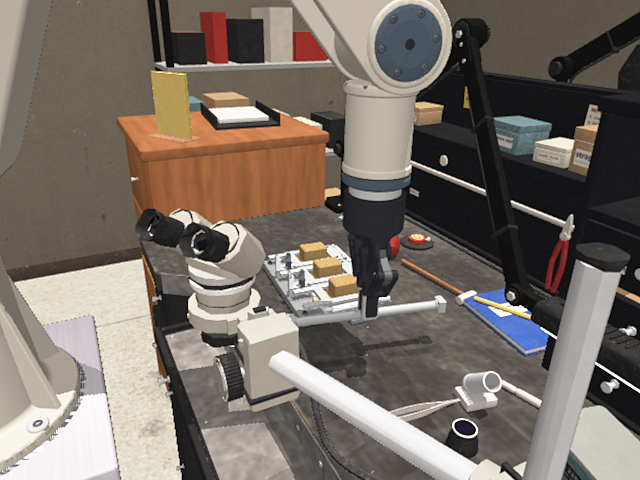

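View pics/w22.png

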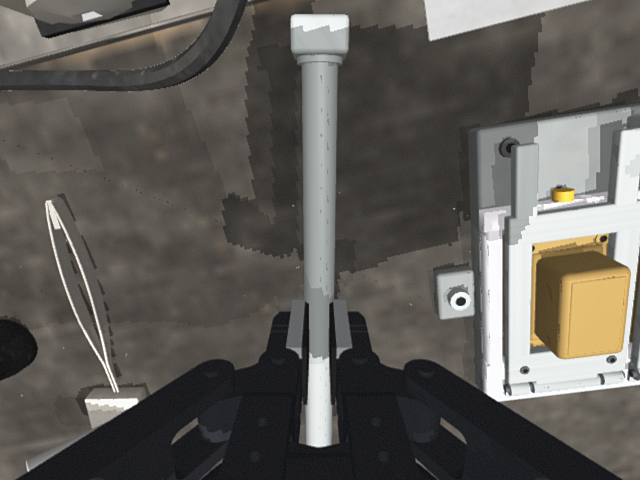

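Run:
```python
from h import *
s=sense();e=s['eef_pos'];i=camera_info("wrist");W=cloud(np.load("pics/w22.npy"),i)
L=(W[...,:2]-e[:2])@Rm(s['tcp_rot'][2])
k=(abs(L[...,0])<8)&(W[...,2]>45)&(W[...,2]<80)
for lo in range(-20,120,10):
    m=k&(L[...,1]>lo)&(L[...,1]<lo+10)
    if m.sum()>5: print(lo,m.sum(),'ztop',np.nanpercentile(W[m][:,2],90).round(1),'x',(np.nanmin(L[m][:,0])/2+np.nanmax(L[m][:,0])/2).round(1))
m=(abs(L[...,0])<14)&(W[...,2]>45)&(W[...,2]<90)&(L[...,1]>60);print(L[m][:,1].max(),)
```

```text
-20 420 ztop 64.2 x -0.5
-10 492 ztop 72.3 x -0.5
0 504 ztop 69.0 x -0.5
10 1288 ztop 76.2 x 0.0
20 743 ztop 64.1 x -0.3
30 813 ztop 64.2 x -0.5
40 862 ztop 64.3 x -0.4
50 909 ztop 64.3 x -0.3
60 983 ztop 64.2 x -0.5
70 1074 ztop 64.2 x -0.3
80 1115 ztop 64.4 x -0.4
90 1502 ztop 66.3 x 0.0
100 1831 ztop 67.8 x -0.0
109.66005564485087
```

```bash
python3 -m creep '3 0 0 3 0; 3 0 0 4.9 0; 3 0 0 5.0 0; 3 0 0 5.0 0; 30 0 0 5.0 0; 30 0 0 5.0 0; 30 0 0 5.3 0; 30 0 0 5.6 0; 30 0 0 5.6 0; 10 0 0 5.6 0; 3 0 0 5.6 0; 3 0 0 5.6 0; 3 0 0 5.6 0; 3 0 0 5.6 0; 3 0 0 5.6 0'
python3 -m creep '3 0 0 -1.5 0; 3 0 0 -5 0; 3 0 0 -9.5 0; 3 0 0 -9.5 0; 3 0 0 -9.5 0'
python3 - <<'E'
from h import *
s=sense();e=s['eef_pos'];print(e,s['tcp_rot'],s['opening'])
i=camera_info("wrist");p,d=grab_frame("wrist");W=cloud(d,i)
L=(W[...,:2]-e[:2])@Rm(s['tcp_rot'][2])
k=(abs(L[...,0])<8)&(W[...,2]>e[2]-180)&(W[...,2]<e[2]-150)
for lo in range(20,90,20):
    m=k&(L[...,1]>lo)&(L[...,1]<lo+20)
    print(lo,m.sum(),'ztop-TCP',(np.nanpercentile(W[m][:,2],90)-e[2]).round(1))
m=(abs(L[...,0])<14)&(W[...,2]>e[2]-180)&(W[...,2]<e[2]-150)&(L[...,1]>60);print(L[m][:,1].max())
print(tool(456.1-e[0],85.2-e[1]))
E
```

```text
clock: 41.3
eef_pos: [480.7, -104.2, 174.0]
tcp_rot: [-3.139, 0.002, 1.339]
contact_force: [-0.5, 4.0, 13.8]
opening: 0.094
clock: 41.8
eef_pos: [481.2, -104.0, 269.7]
tcp_rot: [-3.142, 0.002, 1.339]
contact_force: [-1.1, -0.6, -1.6]
opening: 0.092
[ 481.18705725 -104.04468928  269.69029232] [-3.14158601e+00  2.31944887e-03  1.33906626e+00] 0.09194662047588563
20 1683 ztop-TCP -159.5
40 1915 ztop-TCP -159.6
60 2221 ztop-TCP -159.6
80 2865 ztop-TCP -158.7
110.2941313340563
[17.84 -6.79]
```

```bash
python3 -m creep '3 1 0 0 8; 3 2.5 0 0 16; 3 4 0 0 24.5; 3 6 0 0 33; 3 8 0 0 41.5; 3 10 -1 0 50; 3 12 -2 0 58.5; 3 14 -4 0 67; 3 16 -6 0 75; 3 17.7 -7.3 0 81.2; 3 17.7 -7.3 0 81.2; 3 17.7 -7.3 0 81.2; 3 17.7 -7.3 0 81.2; 3 17.7 -7.3 0 81.2; 3 17.7 -7.3 0 81.2'
python3 - <<'E'
from h import *
s=sense();e=s['eef_pos'];print(e,s['tcp_rot'],s['opening'],s['contact_force'])
p,d,i=shot("wrist","w23");np.save("pics/w23.npy",d)
import pickle;pickle.dump((i,s),open("pics/w23.pkl","wb"))
E
```

```text
clock: 43.35
eef_pos: [450.5, 84.6, 268.2]
tcp_rot: [3.14, 0.003, -0.078]
contact_force: [-0.8, 0.1, -2.0]
opening: 0.102
[450.46867307  84.55802356 268.202085  ] [ 3.13955920e+00  2.98332434e-03 -7.84731597e-02] 0.1021416853059048 [-0.80591899  0.12154205 -1.97935064]
```

View pics/w23.png

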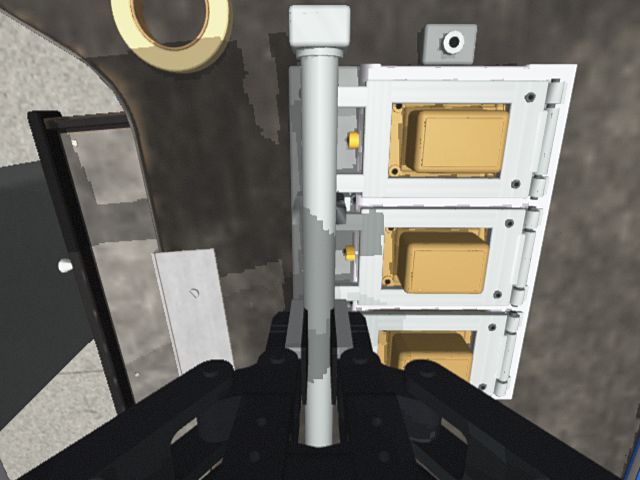

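Run:
```python
from h import *
import pickle
i1=pickle.load(open("pics/w1.pkl","rb"))
for nm,i in(("w1",i1),("top0",camera_info("top"))):
    W=cloud(np.load(f"pics/{nm}.npy"),i);F=(W[...,:2]-[518.8,79.7])@Rm(FY)
    for y0 in(33,-33):
        m=(abs(F[...,1]-y0)<9)&(F[...,0]>-95)&(F[...,0]<-45)&(W[...,2]>25)
        q=np.c_[F[m],W[m][:,2]];q=q[q[:,0].argsort()]
        print(nm,y0,[tuple(r.round().astype(int)) for r in q][::max(1,len(q)//45)])
p=cv2.imread("pics/w1.png");cv2.imwrite("pics/w1c.png",cv2.resize(p[165:225,260:385],None,fx=6,fy=6,interpolation=cv2.INTER_CUBIC))
```

```text
w1 33 [(np.int64(-82), np.int64(35), np.int64(45)), (np.int64(-73), np.int64(27), np.int64(319)), (np.int64(-72), np.int64(25), np.int64(308)), (np.int64(-72), np.int64(25), np.int64(316)), (np.int64(-72), np.int64(25), np.int64(318)), (np.int64(-72), np.int64(32), np.int64(313)), (np.int64(-72), np.int64(27), np.int64(316)), (np.int64(-72), np.int64(28), np.int64(304)), (np.int64(-71), np.int64(28), np.int64(308)), (np.int64(-71), np.int64(26), np.int64(317)), (np.int64(-71), np.int64(31), np.int64(310)), (np.int64(-71), np.int64(33), np.int64(313)), (np.int64(-71), np.int64(36), np.int64(306)), (np.int64(-71), np.int64(33), np.int64(309)), (np.int64(-71), np.int64(27), np.int64(311)), (np.int64(-71), np.int64(29), np.int64(305)), (np.int64(-71), np.int64(25), np.int64(314)), (np.int64(-71), np.int64(35), np.int64(308)), (np.int64(-71), np.int64(28), np.int64(307)), (np.int64(-70), np.int64(34), np.int64(309)), (np.int64(-69), np.int64(40), np.int64(307)), (np.int64(-67), np.int64(41), np.int64(295)), (np.int64(-67), np.int64(40), np.int64(300)), (np.int64(-67), np.int64(35), np.int
[... 8855 characters left out ...]
nt64(38)), (np.int64(-62), np.int64(-28), np.int64(56)), (np.int64(-62), np.int64(-27), np.int64(30)), (np.int64(-61), np.int64(-35), np.int64(53)), (np.int64(-60), np.int64(-30), np.int64(56)), (np.int64(-60), np.int64(-35), np.int64(57)), (np.int64(-60), np.int64(-33), np.int64(55)), (np.int64(-59), np.int64(-28), np.int64(40)), (np.int64(-59), np.int64(-31), np.int64(57)), (np.int64(-58), np.int64(-35), np.int64(55)), (np.int64(-58), np.int64(-29), np.int64(49)), (np.int64(-57), np.int64(-31), np.int64(56)), (np.int64(-57), np.int64(-33), np.int64(57)), (np.int64(-57), np.int64(-38), np.int64(41)), (np.int64(-53), np.int64(-29), np.int64(34)), (np.int64(-52), np.int64(-33), np.int64(29))]
```

View pics/w1c.png

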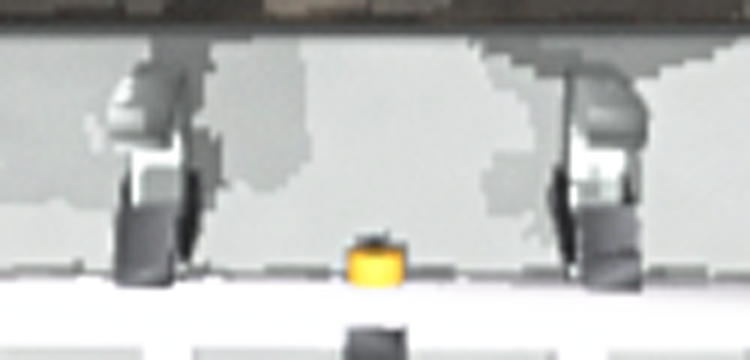

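Run:
```python
from h import *
import pickle
i,s=pickle.load(open("pics/w23.pkl","rb"));e=s['eef_pos']
W=cloud(np.load("pics/w23.npy"),i);F=(W[...,:2]-[518.8,79.7])@Rm(FY)
print('tcp f',(e[:2]-[518.8,79.7])@Rm(FY))
k=(W[...,2]>e[2]-172)&(W[...,2]<e[2]-150)&(F[...,0]>-85)&(F[...,0]<-50)
for lo in range(15,115,12):
    m=k&(F[...,1]>lo)&(F[...,1]<lo+12); x=F[m][:,0]; zt=W[m][:,2]
    t=x[zt>np.percentile(zt,75)]
    print(lo,m.sum(),np.percentile(x,[2,98]).round(1),'mid',np.percentile(x,[2,98]).mean().round(2),'topx',t.mean().round(1),'z',np.percentile(zt,90).round(1))
```

```text
tcp f [-68.50184039  -0.51816623]
15 948 [-74.1 -62.6] mid -68.38 topx -68.4 z 108.6
27 1022 [-74.  -62.7] mid -68.35 topx -68.3 z 108.4
39 1121 [-73.9 -62.6] mid -68.25 topx -68.3 z 108.5
51 1214 [-74.  -62.7] mid -68.34 topx -68.3 z 108.5
63 1320 [-73.9 -62.6] mid -68.23 topx -68.3 z 108.4
75 1473 [-74.  -62.5] mid -68.28 topx -68.3 z 108.4
87 1793 [-75.  -61.5] mid -68.22 topx -68.2 z 109.1
99 2522 [-76.7 -59.7] mid -68.18 topx -68.5 z 111.8Traceback (most recent call last):
  File "<stdin>", line 9, in <module>
    return _quantile_unchecked(
        a, q, axis, out, overwrite_input, method, keepdims, weights)
    return _ureduce(a,
                    func=_quantile_ureduce_func,
    ...<5 lines>...
                    overwrite_input=overwrite_input,
                    method=method)
    r = func(a, **kwargs)
    result = _quantile(arr,
                       quantiles=q,
    ...<2 lines>...
                       out=out,
                       weights=wgt)
    slices_having_nans = np.isnan(arr[-1, ...])
                                  ~~~^^^^^^^^^
IndexError: index -1 is out of bounds for axis 0 with size 0
```

```bash
python3 -m creep '3 0.04 -0.05 1.5 0; 3 0.04 -0.05 3 0; 3 0.04 -0.05 3.8 0; 3 0.04 -0.05 4.2 0; 3 0.04 -0.05 4.6 0; 3 0.04 -0.05 4.6 0'; python3 -m creep '3 0 0 0.3 0; 3 0 0 0.6 0; 3 0 0 0.6 0'; python3 -m creep '3 0 0 0.3 0; 3 0 0 0.6 0; 3 0 0 0.6 0'
```

```text
clock: 44.0
eef_pos: [450.8, 85.0, 222.2]
tcp_rot: [3.14, 0.003, -0.079]
contact_force: [-0.1, -0.1, -1.7]
opening: 0.099
clock: 44.3
eef_pos: [450.7, 85.0, 216.0]
tcp_rot: [3.14, 0.003, -0.079]
contact_force: [0.1, 0.4, -1.2]
opening: 0.095
clock: 44.6
eef_pos: [450.7, 85.0, 209.9]
tcp_rot: [3.14, 0.003, -0.079]
contact_force: [0.9, 1.6, -3.4]
opening: 0.095
```

```bash
python3 -m creep '3 0 0 0.2 0; 3 0 0 0.4 0; 3 0 0 0.4 0'; python3 -m creep '3 0 0 0.2 0; 3 0 0 0.4 0; 3 0 0 0.4 0'
```

```text
clock: 44.9
eef_pos: [450.7, 85.0, 205.6]
tcp_rot: [3.14, 0.003, -0.079]
contact_force: [1.0, 0.7, -5.7]
opening: 0.099
clock: 45.2
eef_pos: [450.9, 85.0, 201.3]
tcp_rot: [3.14, 0.003, -0.079]
contact_force: [1.0, -0.0, -2.4]
opening: 0.099
```

```bash
python3 -m creep '3 0 0 0.1 0; 3 0 0 0.2 0; 3 0 0 0.2 0';python3 - <<'E'
from h import *
p,d,i=shot("wrist","w24")
p,d,i=shot("scene","s24")
E
```

```text
clock: 45.5
eef_pos: [451.0, 85.0, 200.5]
tcp_rot: [3.14, 0.002, -0.079]
contact_force: [-4.9, -1.5, 23.6]
opening: 0.099
```

View pics/w24.png

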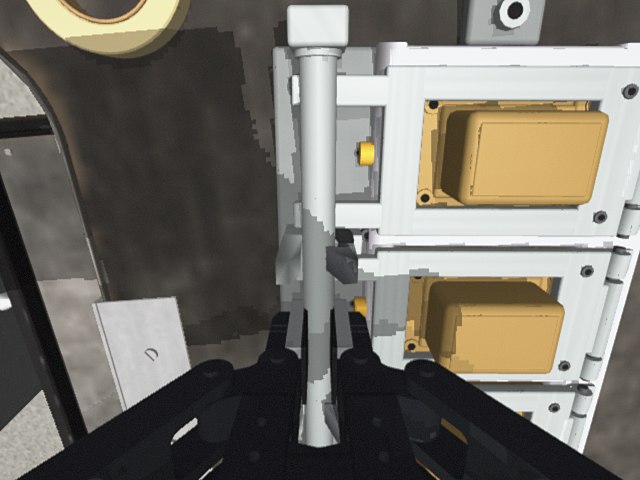

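```bash
python3 -m creep '3 0 0 -0.15 0; 18 0 0 -0.15 0; 18 0 0 -0.15 0; 18 0 0 -0.5 0; 22 0 0 -1.5 0; 30 0 0 -3 0; 30 0 0 -7 0; 30 0 0 -11 0; 30 0 0 -15 0; 30 0 0 -15 0; 30 0 0 -15 0'
python3 - <<'E'
from h import *
p,d,i=shot("wrist","w25");s=sense();e=s['eef_pos'];print(e,s['contact_force'])
W=cloud(d,i);F=(W[...,:2]-[518.8,79.7])@Rm(FY)
k=(W[...,2]>34)&(W[...,2]<60)&(F[...,0]>-77)&(F[...,0]<-58)
for lo in range(-110,112,10):
    m=k&(F[...,1]>lo)&(F[...,1]<lo+10)
    if m.sum()>5:print(lo,m.sum(),'x',np.percentile(F[m][:,0],[3,97]).round(1),'z90',np.percentile(W[m][:,2],90).round(1))
E
```

```text
clock: 46.7
eef_pos: [451.4, 85.3, 352.0]
tcp_rot: [3.141, -0.001, -0.079]
contact_force: [-0.5, -0.0, -0.8]
opening: 0.295
[450.96691952  85.19535653 350.74653412] [-0.93177306 -0.040577    0.04345991]
-110 193 x [-75.5 -59. ] z90 44.8
-100 254 x [-75.5 -59.4] z90 43.9
-90 151 x [-73.1 -62.3] z90 41.2
-80 148 x [-73.  -62.3] z90 41.3
-70 154 x [-72.9 -62.4] z90 41.5
-60 164 x [-72.9 -61.6] z90 41.5
-50 167 x [-72.8 -61.6] z90 41.6
-40 254 x [-76.5 -58.7] z90 55.4
-30 319 x [-76.5 -58.6] z90 51.0
-20 197 x [-73.4 -61.8] z90 41.4
-10 203 x [-73.3 -61.9] z90 41.5
0 204 x [-73.3 -61.9] z90 41.5
10 209 x [-73.2 -62. ] z90 41.6
20 211 x [-73.1 -62. ] z90 42.2
30 402 x [-76.7 -58.3] z90 55.3
40 239 x [-73.7 -62.1] z90 41.5
50 247 x [-73.6 -62.2] z90 41.4
60 255 x [-73.6 -62.2] z90 41.6
70 253 x [-73.5 -62.3] z90 41.5
80 254 x [-73.4 -62.4] z90 41.8
90 313 x [-74.6 -61.8] z90 43.0
100 431 x [-76.4 -59.3] z90 45.0
110 24 x [-75.2 -61.1] z90 44.9
```

View pics/w25.png

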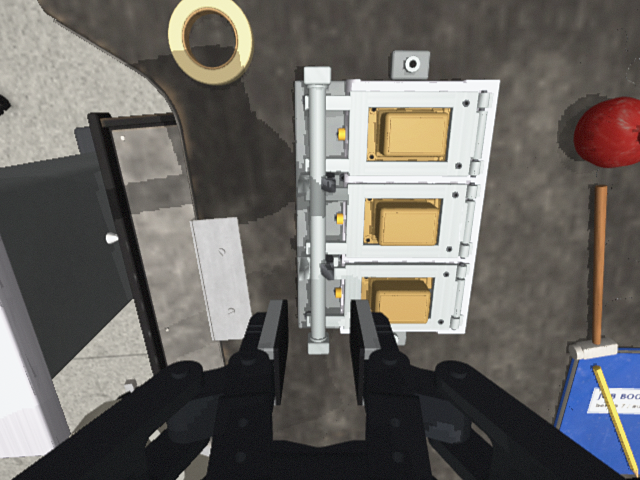

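```bash
python3 -m creep '30 0 -8 -5 0; 30 0 -13 -5 0; 30 0 -18 -5 0; 30 0 -22 -5 0; 30 0 -26 -5 0; 30 0 -30 -5 0; 30 0 -30 -5 0; 30 0 -30 -5 0; 30 0 -30 -5 0'
python3 - <<'E'
from h import *
p,d,i=shot("top","t26");bar(d,i,(400,500),(-60,230),(33,60));W=cloud(d,i);F=(W[...,:2]-[518.8,79.7])@Rm(FY)
for y0 in(66,0,-66):
    m=(abs(F[...,1]-y0)<20)&(F[...,0]>-44)&(F[...,0]<-34);print(y0,m.sum(),np.nanmedian(W[m][:,2]).round(1))
a=cv2.imread("pics/top0.png")
print([cv2.absdiff(a[y0:y1,x0:x1],p[y0:y1,x0:x1]).mean().round(1) for x0,x1,y0,y1 in((303,336,140,175),(200,288,130,160))])
cv2.imwrite("pics/t26z.png",cv2.resize(p[80:360,180:480],None,fx=2.1,fy=2.1))
E
```

```text
clock: 47.65
eef_pos: [474.2, 383.3, 398.7]
tcp_rot: [3.137, 0.004, -0.078]
contact_force: [-0.4, -0.6, -0.2]
opening: 0.302
1056 (array([450.1,  86.6]), array([219.1,  26.3]), 85.6) [350. 280.] dir 85.72 mean [450.4  85.4  42.7]
66 132 28.7
0 131 28.7
-66 127 28.2
[np.float64(20.3), np.float64(22.5)]
```

View pics/t26z.png

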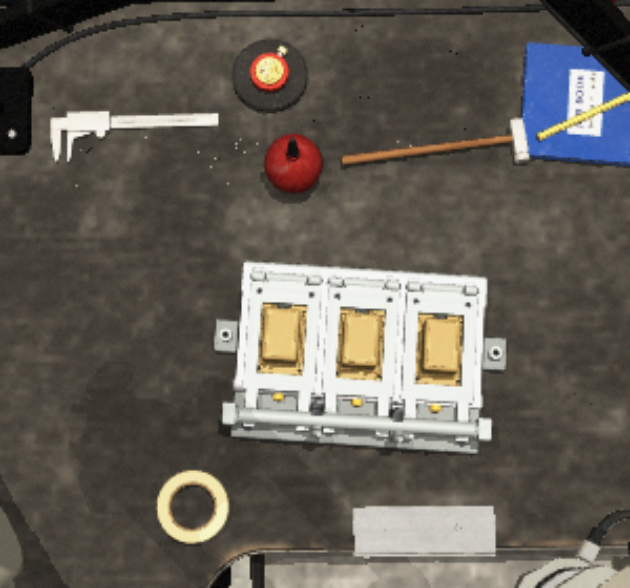

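```bash
python3 -c "
from rig import sign_off;print(sign_off())"
```

```text
the job is handed in; nothing more can be done
None
```

The fixture is loaded and I handed the job in at about 48 s.

- **Castings:** There were three. Each sits in its own bay with the slot over the pin. I pressed each one down until it stopped hard (42 to 60 N), and depth readings then showed the tops flat at about 46.5 to 47 mm. All three were seated before I shut any leaf.
- **Leaves:** I shut all three and felt a firm stop on each (24 to 35 N). They read 28 to 29 mm at the front rail, against 28.4 mm when shut.
- **Lock bar:** I pressed it down until it bottomed at about 24 N. It lies level along its whole length, with its top at about 41.5 mm against 42 mm expected. The last pictures show both jaws over it.
- **Bar grip:** My first hold on the bar was too shallow, so I set it down and regripped it deeper before moving it.
- **Bystanders:** I compared the blower and calliper areas with the first picture pixel by pixel, but changed lighting made that check inconclusive. By eye in the last picture, the blower, calliper and tape roll look unmoved.
- **Not checked:** I had no direct reading of the jaw or leaf angles. Those conclusions rest on height, feel and the pictures.

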